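# Ready the torch bench: frame cleared, boards in, marver bars flat side up

### The arm

A 6-joint arm with a two-finger parallel gripper is mounted at the origin on the work surface. World frame = base frame: x ahead of the robot, y to its left, z up, the work surface at z = 0. Lengths are in m, angles in rad, forces in N, time in s.
With the tool pointing down it reaches from about 0.15 to 0.775 m from the base axis. Payload 6.1 kg.
Tool frame: the origin (TCP) lies on the centre line of the jaws, within the pads' length; the fingertips stand 17 mm ahead of it and the grasp point (between the pads) lies 2 mm behind it; x points along the fingers, y is the direction in which the jaws open and shut, and the axes are right-handed (so a half turn about x gives the same grasp; the last joint's range is limited). The gripper opens to 85 mm and grips with 20 to 120 N. Pads are 22 mm wide; open, the fingers measure 114 mm over their backs; the gripper's body (76 mm by 85 mm) begins 54 mm behind the grasp point. The pads swing forward as they close: fully open they stand 13 mm farther back than shut.
Start: joints at [1.141, 0.126, -0.04, 1.405, 0, 1.571], TCP at [0.219, 0.477, 0.248] pointing down, gripper open.
Joint ranges: [-2.72, 2.72], [-0.95, 1.95], [-1.27, 1.35], [-1.78, 2.02], [-1.46, 1.47], [-3.14, 3.14]. Speed limits (rad/s): [2.39, 2.39, 3.01, 3.14, 3.14, 3.14].

### API

Orientations are given as a unit quaternion [x, y, z, w].
In Python, from bench import bot, optics, ticket gives the robot as it stands.
- The arm moves only by the tool move_arm, never from a script. Its argument "commands" is a list of rows, each an object with "xyz": the shift along the tool's x, y, z in mm, a list of three; "twist": the turn, a rotation vector about the tool's x, y, z in degrees, a list of three; "grip": the opening, from -1 (shut) to 1 (fully open). In form: [{"xyz": [tx, ty, tz], "twist": [wx, wy, wz], "grip": grip}, ...]. A call has 1 to 10 rows; each row shifts and turns the commanded pose from where the row before left it, along the tool's axes as they then stand; what a row does not reach is not made up. A row lasts 1/12 s, in which the tool goes at most 41.7 mm and 7.16 degrees, less where a joint would pass 70% of its speed; a pose out of reach is approached as far as the arm can. A call is refused whole if a number of a shift passes 41.7 or a number of a turn 7.16, either way. A call with a gripper value outside its range is refused whole. The fingers move at their own pace and stop on an object; "squeeze" is the grip in N (left out, the last holds). Time passes only in rows, so rows that do not move let the fingers close. It gives the time, the measured TCP pose, the force and the opening at its end, in the units of the state.
- bot.sense(): the state, without advancing time (a new reading comes with each control period).
- optics.get_image(name): name is "scene" or "top" or "wrist"; returns (picture, depth): 400x640x3 uint8, red, green, blue; 400x640 float32, m along the optical axis (not along the pixel's ray), 0 where there is no reading.
- optics.calibration(name): a dict with "fov_y" (degrees; the focal length in pixels is half the picture's height over the tangent of half this angle, whatever the lens; pixels are square), "cx", "cy" (the principal point, pixels), "distortion" ([k1, k2, p1, p2, k3] as OpenCV has them; the pictures are not rectified), "R" (3x3) and "t" (3): a world point X has camera coordinates R X + t; the wrist camera has in their place "hand_eye" (4x4, takes a point from camera to tool coordinates, whose origin is the TCP and whose axes are the tool frame's). Camera axes: x right, y down, z forward; pixel columns grow to the right and rows downward; lengths in m; the calibration is good to about 2 mm. A picture is of the moment at which its call begins: read the wrist's pose just before it. calibration takes no time and is no camera call.
- ticket.job_done(): hands the job in, once; it reports no verdict.
The state is a dict: "time": time; "qpos": joint angles; "qd": joint speeds; "effort": joint torques, N m; "position": TCP position; "tcp_rot": TCP orientation; "force": force on the tool from outside, world axes, zero at the start; "moment": the same for the moment, N m; "width": finger opening in m.
Only numpy, scipy, OpenCV 4.12 (cv2) and the standard library are available. Lean on these libraries where they do the work, as an engineer would, in place of code of your own. Each camera call takes 0.05 s, during which the arm holds its last target.

### The job

Make the bead-making bench ready: clear the wooden blocks out of the metal frame into the low steel tray, side by side on its floor, and fit both pale heat-proof boards into the frame, one in each bay, by angling the tongue into the groove of the rail and then lowering the board until it lies flat and fully home. Also turn every steel bar in its V-block stand so that its milled flats face straight up, leaving it seated in the same stand. Leave the other things on the bench where they are.

Things in the scene. Friction and masses are not known exactly. Their poses are not given: they have to be found in the camera images.
- frame: Fixed low metal frame, two bays side by side. Origin: its centre, on the bench top; x from the grooved rail to the far curb, y along the rail, z up. Bay floor 12 mm above the bench. Rail face at x = -66 mm; the groove in it starts at the bay floor, 12 mm high, 14 mm deep, under a 4 mm lip. Curb, 8 mm above the floor, inner face at x = +67 mm: a bay is 133 mm long. See the bays for widths.
- bay_left (a point): Bay floor point, middle of the bay on the frame's +y side: x 0.5, y 52, z 12 mm in the frame; axes as the frame's. The origin of a board that is home lies here. Each bay is 98 mm wide, between a side wall (inner face y = 101 mm) and a 6 mm divider at y = 0, both 8 mm above the floor.
- bay_right (a point): The same for the bay on the frame's -y side (y = -52 mm).
- board_a: Loose pale board 130 (x) x 90 (y) x 16 mm, about 0.32 kg; boards are alike, either fits either bay. Origin: centre of its underside without the tongue; z up. Tongue on the -x edge, x = -65 to -77 mm, 84 mm wide, 6 mm thick, flush with the underside. On top at the middle a wooden grip bar 16 (x) x 60 (y) mm, z = 16 to 44 mm.
- board_a_tongue (a point): Lower edge of the tip of that board's tongue, mid width: x -77, y 0, z 0 mm in the board. Pushed in level, the board does not fit between curb and rail: the tongue enters the groove with the opposite edge raised, about 15 degrees (5 to 20 go), and slides further in as that edge is lowered.
- board_b: Loose pale board 130 (x) x 90 (y) x 16 mm, about 0.32 kg; boards are alike, either fits either bay. Origin: centre of its underside without the tongue; z up. Tongue on the -x edge, x = -65 to -77 mm, 84 mm wide, 6 mm thick, flush with the underside. On top at the middle a wooden grip bar 16 (x) x 60 (y) mm, z = 16 to 44 mm.
- board_b_tongue (a point): Lower edge of the tip of that board's tongue, mid width: x -77, y 0, z 0 mm in the board. Pushed in level, the board does not fit between curb and rail: the tongue enters the groove with the opposite edge raised, about 15 degrees (5 to 20 go), and slides further in as that edge is lowered.
- vblock_a: Fixed V-block stand for one bar, may be empty. Origin: axis of a seated bar, mid length, 60 mm above the bench; x level, along the bar; z up. Two 90 degree V-blocks, 12 mm thick, 52 mm wide, at x = +-30 mm (48 mm free between them for fingers), tops level with the bar's axis. Base plate 86 x 64 x 8 mm on the bench.
- bar_a: Loose dark round steel bar, diameter 28, length 150 mm, 0.6 kg, lying in vblock_a; absent in some starts. Origin: on its axis, mid length; x along the bar, z out of the flats. Round over the middle 76 mm; each end has a bright milled flat 37 mm long, 4 mm deep, both on the same side. At the start z points 50 to 110 degrees away from up. Can be gripped mid length, lifted slightly and turned.
- vblock_b: Fixed V-block stand for one bar, may be empty. Origin: axis of a seated bar, mid length, 60 mm above the bench; x level, along the bar; z up. Two 90 degree V-blocks, 12 mm thick, 52 mm wide, at x = +-30 mm (48 mm free between them for fingers), tops level with the bar's axis. Base plate 86 x 64 x 8 mm on the bench.
- bar_b: Loose dark round steel bar, diameter 28, length 150 mm, 0.6 kg, lying in vblock_b; absent in some starts. Origin: on its axis, mid length; x along the bar, z out of the flats. Round over the middle 76 mm; each end has a bright milled flat 37 mm long, 4 mm deep, both on the same side. At the start z points 50 to 110 degrees away from up. Can be gripped mid length, lifted slightly and turned.
- vblock_c: Fixed V-block stand for one bar, may be empty. Origin: axis of a seated bar, mid length, 60 mm above the bench; x level, along the bar; z up. Two 90 degree V-blocks, 12 mm thick, 52 mm wide, at x = +-30 mm (48 mm free between them for fingers), tops level with the bar's axis. Base plate 86 x 64 x 8 mm on the bench.
- bar_c: Loose dark round steel bar, diameter 28, length 150 mm, 0.6 kg, lying in vblock_c; absent in some starts. Origin: on its axis, mid length; x along the bar, z out of the flats. Round over the middle 76 mm; each end has a bright milled flat 37 mm long, 4 mm deep, both on the same side. At the start z points 50 to 110 degrees away from up. Can be gripped mid length, lifted slightly and turned.
- tray: Fixed low open steel tray, 150 (x) x 105 (y) x 15 mm outside, walls and floor 4 mm. Origin: centre of its underside on the bench; z up.
- block_a: Loose plain wooden block 60 (x) x 36 (y) x 40 (z) mm, 60 g, standing in a bay of the frame at the start; one of the two may be absent. Origin: centre of its underside; z up.
- block_b: Loose plain wooden block 60 (x) x 36 (y) x 40 (z) mm, 60 g, standing in a bay of the frame at the start; one of the two may be absent. Origin: centre of its underside; z up.
- tin: Bystander: a small closed metal tin, to be left where it is.
- lighter: Bystander: a gas lighter, to be left where it is.
- paddle: Bystander: a small black paddle with a wooden handle, to be left where it is.
- tweezers: Bystander: steel tweezers, to be left where it is.
- bead_bowl: Bystander: a white bowl, to be left where it is.
- jar: Bystander: a glass jar with a steel cap, to be left where it is.
- pliers: Bystander: a small wrench, to be left where it is.

How it is judged:
At the end, for the whole second after the job is handed in: Blocks lie on the tray floor; each bay holds one board, flat (0.05 rad) and fully down (4 mm), within 9 mm and 0.1 rad of the bay point, tongue 6 mm in the groove; each bar present is seated in its own V-block (12 mm, 0.06 rad) with its flats up within 0.14 rad; all at rest (x of block_a in the frame of tray between -0.065 and 0.065 m and y of block_a in the frame of tray between -0.045 and 0.045 m and height (world z) of each of block_a, block_b below 0.03 m and linear speed of each of block_a, block_b, board_a, board_b, bar_a, bar_b, bar_c below 0.02 m/s and x of block_b in the frame of tray between -0.065 and 0.065 m and y of block_b in the frame of tray between -0.045 and 0.045 m and (horizontal distance between board_a and bay_left below 0.009 m or horizontal distance between board_a and bay_right below 0.009 m) and z of each of board_a, board_b in the frame of bay_left below 0.004 m and angle between each of board_a, board_b's own z axis and vertical below 0.05 rad and angle between the x axis of each of board_a, board_b and the x axis of frame, either way round below 0.1 rad and x of each of board_a_tongue, board_b_tongue in the frame of frame below -0.072 m and (horizontal distance between board_b and bay_left below 0.009 m or horizontal distance between board_b and bay_right below 0.009 m) and distance between board_a and board_b above 0.08 m and angle between each of bar_a, bar_b, bar_c's own z axis and vertical below 0.14 rad and distance between bar_a and vblock_a below 0.012 m and angle between the x axis of bar_a and the x axis of vblock_a, either way round below 0.06 rad and distance between bar_b and vblock_b below 0.012 m and angle between the x axis of bar_b and the x axis of vblock_b, either way round below 0.06 rad and distance between bar_c and vblock_c below 0.012 m and angle between the x axis of bar_c and the x axis of vblock_c, either way round below 0.06 rad); the robot touches nothing.
It fails at once if a bystander was shifted more than 6 cm (distance of any of tin, lighter, paddle, tweezers, bead_bowl, jar, pliers from where it was at the start of the episode above 0.06 m).
Of block_a, block_b only 1 to 2 are there at a start; the rules pass over those that are not, and their reading is None.
Of bar_a, bar_b, bar_c only 2 to 3 are there at a start; the rules pass over those that are not, and their reading is None.
At some moment in a run one of board_a, board_b may be knocked a few centimetres aside while the robot is not near it.
Once in a run the grip may slacken for a moment while it holds something.
It also fails if it takes over 210 s, if anything falls off the work surface, if the arm or the gripper's body presses on something with over 40 N, if the wrist force passes 120 N, or if a joint passes its speed limit or range.

## Working session

There is one attempt and no reset: what is moved stays moved. The work goes in short steps, Python scripts to look and compute and a tool call to move; the robot and the scene stay as the last step left them, time stands still between calls to the robot, and variables do not carry over. Pictures are saved under pics/ and viewed, and the job is handed in when it is done.

Besides the shell and the picture viewer there is one more tool, called after "Call:" by a JSON object that holds its "name" and its "arguments". move_arm: Moves the arm, as the interface text tells. Its arguments: {"type":"object","properties":{"commands":{"type":"array","items":{"type":"object","properties":{"xyz":{"type":"array","items":{"type":"number"}},"twist":{"type":"array","items":{"type":"number"}},"grip":{"type":"number"}}}},"squeeze":{"type":"number"}},"required":["commands"]}

```bash
ls; mkdir -p pics
python3 - <<'E'
from bench import bot, optics, ticket
import cv2,numpy as np
print(bot.sense())
for n in ["scene","top","wrist"]:
    im,d=optics.get_image(n); cv2.imwrite(f"pics/{n}0.png",im[:,:,::-1]); np.savez(f"pics/{n}0.npz",im=im,d=d)
    c=optics.calibration(n); print(n,c)
E
```

```text
pics
{'time': 0.0, 'qpos': array([ 1.14101766e+00,  1.26420859e-01, -4.06373153e-02,  1.40538186e+00,
        3.23794946e-06,  1.57078681e+00]), 'qd': array([-0.00039051,  0.00041136, -0.0014898 , -0.00024446, -0.00072138,
       -0.00063897]), 'effort': array([-2.02838870e-03, -4.35911000e+01,  3.52925670e+01,  1.72745786e-02,
       -4.89611602e-05, -1.68004840e-05]), 'position': array([0.21859176, 0.47690901, 0.24749359]), 'tcp_rot': array([ 0.1502121 ,  0.69096885, -0.15134715,  0.69071877]), 'force': array([-0.83996774,  0.02862609, -0.01377722]), 'moment': array([ 0.00541219,  0.04411025, -0.00571655]), 'width': 0.08546590285489113}
scene {'fov_y': 57.53939519188763, 'cx': 319.61904907748317, 'cy': 200.1809722154549, 'distortion': array([0.01117251, 0.        , 0.        , 0.        , 0.        ]), 'R': array([[-0.60587168,  0.79556188, -0.00089966],
       [ 0.50317426,  0.38232323, -0.77501265],
       [-0.61622656, -0.4700109 , -0.63194508]]), 't': array([ 0.33841366, -0.24467467,  1.44190169])}
top {'fov_y': 57.49881184015295, 'cx': 319.8279288185404, 'cy': 200.46002460260985, 'distortion': array([-0.0227379,  0.       ,  0.       ,  0.       ,  0.       ]), 'R': array([[ 0.0247255 , -0.99961799, -0.01235006],
       [-0.98517517, -0.0222667 , -0.17010022],
       [ 0.16976024,  0.01637278, -0.98534938]]), 't': array([0.02184433, 0.53943832, 0.93080269])}
wrist {'fov_y': 67.71724512919918, 'cx': 318.2772372467736, 'cy': 194.31125233530585, 'distortion': array([-0.05390829,  0.        ,  0.        ,  0.        ,  0.        ]), 'hand_eye': array([[-4.64042558e-04, -2.60140778e-01,  9.65570588e-01,
        -1.25344453e-01],
       [ 9.99999612e-01,  6.01883121e-04,  6.42746091e-04,
         1.93039725e-04],
       [-7.48365108e-04,  9.65570512e-01,  2.60140398e-01,
        -6.55202498e-02],
       [ 0.00000000e+00,  0.00000000e+00,  0.00000000e+00,
         1.00000000e+00]])}
```

View pics/top0.png

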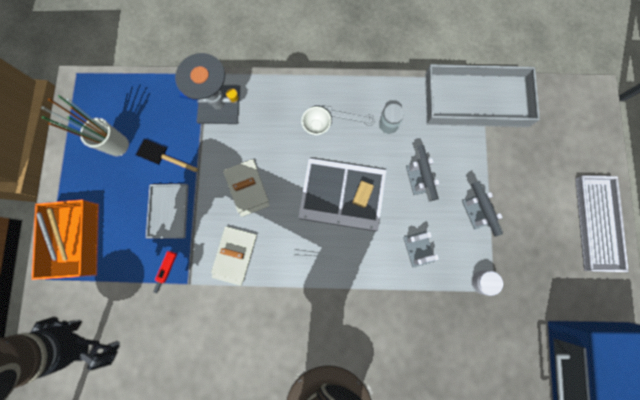

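View pics/scene0.png

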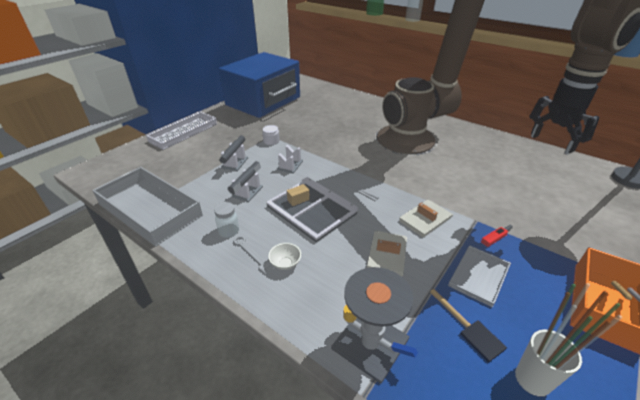

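```bash
cat > h.py <<'E'
import numpy as np, cv2
from scipy.spatial.transform import Rotation as Rn
from bench import bot, optics, ticket
def K(c):
    f=200/np.tan(np.radians(c['fov_y'])/2); return np.array([[f,0,c['cx']],[0,f,c['cy']],[0,0,1]])
def grab(n,tag=None):
    s=bot.sense(); im,d=optics.get_image(n)
    c=optics.calibration(n)
    if tag: cv2.imwrite(f"pics/{tag}.png",im[:,:,::-1])
    return im,d,c,s
def camT(c,s):
    "cam->world 4x4"
    T=np.eye(4)
    if 'R' in c:
        T[:3,:3]=c['R'].T; T[:3,3]=-c['R'].T@c['t']
    else:
        B=np.eye(4);B[:3,:3]=Rn.from_quat(s['tcp_rot']).as_matrix();B[:3,3]=s['position']
        T=B@c['hand_eye']
    return T
def cloud(im,d,c,s):
    "HxWx3 world points (nan where no depth)"
    v,u=np.mgrid[0:400,0:640].astype(np.float32)
    p=cv2.undistortPoints(np.stack([u.ravel(),v.ravel()],1)[:,None],K(c),c['distortion'])[:,0].reshape(400,640,2)
    P=np.dstack([p[...,0]*d,p[...,1]*d,d]); T=camT(c,s)
    W=P@T[:3,:3].T+T[:3,3]; W[d<=0]=np.nan
    return W
def ortho(im,c,s,x0,x1,y0,y1,z,mm=1.0):
    "image resampled on plane z: rows = x decreasing, cols = y decreasing (like top view)"
    xs=np.arange(x1,x0,-mm/1000); ys=np.arange(y1,y0,-mm/1000)
    Y,X=np.meshgrid(ys,xs); P=np.stack([X.ravel(),Y.ravel(),np.full(X.size,z)],1)
    T=np.linalg.inv(camT(c,s)); rv=cv2.Rodrigues(T[:3,:3])[0]
    uv=cv2.projectPoints(P,rv,T[:3,3],K(c),c['distortion'])[0].reshape(*X.shape,2).astype(np.float32)
    return cv2.remap(im,uv[...,0],uv[...,1],cv2.INTER_CUBIC)
def proj(P,c,s):
    T=np.linalg.inv(camT(c,s)); rv=cv2.Rodrigues(T[:3,:3])[0]
    return cv2.projectPoints(np.atleast_2d(P).astype(float),rv,T[:3,3],K(c),c['distortion'])[0][:,0]
E
python3 - <<'E'
from h import *
z=np.load('pics/top0.npz'); c=optics.calibration('top')
W=cloud(z['im'],z['d'],c,None)
for n,u,v in [("bench",280,130),("bay",325,180),("block",363,193),("boardA",243,175),("gripA",244,184),("boardB",240,265),("gripB",232,251),("tray",167,205),("bar a",425,170),("bar b",484,205),("vc",418,245),("rail",340,218),("curb",345,161),("blue",130,200),("table",480,280)]:
    print(n,np.round(W[v,u],3))
big=cv2.resize(z['im'][120:300,140:520],None,fx=2.1,fy=2.1,interpolation=cv2.INTER_CUBIC); cv2.imwrite('pics/topbig.png',big[:,:,::-1])
E
```

```text
bench [0.752 0.157 0.   ]
bay [0.603 0.022 0.011]
block [ 0.561 -0.081  0.049]
boardA [0.612 0.253 0.015]
gripA [0.58  0.242 0.043]
boardB [0.363 0.246 0.014]
gripB [0.399 0.263 0.043]
tray [0.523 0.465 0.006]
bar a [ 0.622 -0.241  0.073]
bar b [ 0.533 -0.394  0.069]
vc [ 0.428 -0.236  0.006]
rail [ 0.495 -0.021  0.028]
curb [ 0.662 -0.034  0.002]
blue [0.535 0.573 0.004]
table [ 0.34  -0.381  0.053]
```

View pics/topbig.png

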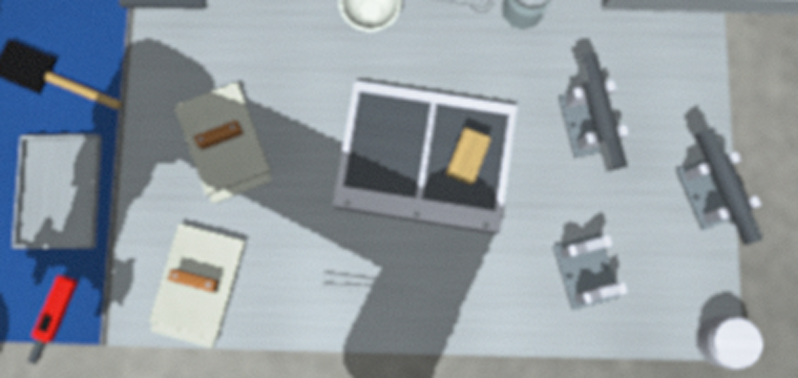

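View pics/wrist0.png

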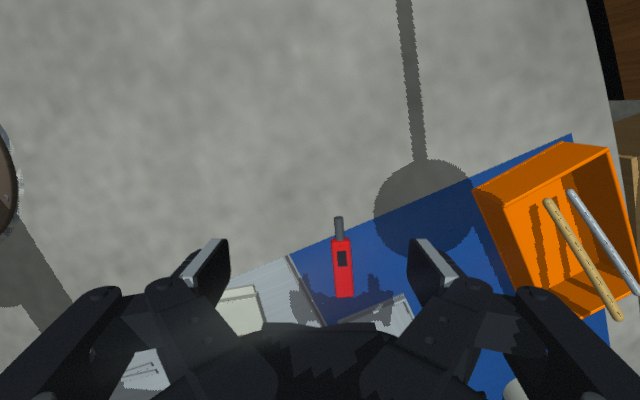

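```bash
cat >> h.py <<'E'
def toolR(phi,tilt_y=0,tilt_z=0):
    """tool down with tool z at heading phi deg; then tilted about tool y / tool z (deg, body)"""
    p=np.radians(phi); x=np.array([0,0,-1.]);z=np.array([np.cos(p),np.sin(p),0]);y=np.cross(z,x)
    R=Rn.from_matrix(np.stack([x,y,z],1))
    return R*Rn.from_euler('y',tilt_y,degrees=True)*Rn.from_euler('z',tilt_z,degrees=True)
def cur():
    s=bot.sense(); return s['position'],Rn.from_quat(s['tcp_rot'])
def plan(wps,grip,vmax=38,wmax=6.5,start=None):
    """wps: list of (pos, R or None); prints rows"""
    p,R=cur() if start is None else start
    out=[]
    for tp,tR in wps:
        tp=np.array(tp,float); tR=R if tR is None else tR
        dv=(R.inv()*tR).as_rotvec(degrees=True)
        n=max(1,int(np.ceil(max(np.linalg.norm(tp-p)*1000/vmax,np.abs(dv).max()/wmax))))
        cp,cR=p,R
        for i in range(1,n+1):
            Ri=R*Rn.from_rotvec(dv*i/n,degrees=True); pi=p+(tp-p)*i/n
            d=np.round(cR.inv().apply(pi-cp)*1000,1); w=np.round((cR.inv()*Ri).as_rotvec(degrees=True),1)
            out.append((d,w)); cp=cp+cR.apply(d)/1000; cR=cR*Rn.from_rotvec(w,degrees=True)
        p,R=cp,cR
    for i,(d,w) in enumerate(out):
        print(i+1,'{"xyz":[%g,%g,%g],"twist":[%g,%g,%g],"grip":%g}'%(*(d+0.0),*(w+0.0),grip))
def st():
    s=bot.sense(); R=Rn.from_quat(s['tcp_rot']).as_matrix()
    print('t %.2f pos %s w %.4f F %s q %s'%(s['time'],np.round(s['position'],4),s['width'],np.round(s['force'],1),np.round(s['qpos'],2)))
    print(' x',np.round(R[:,0],3),'y',np.round(R[:,1],3),'z',np.round(R[:,2],3), 'phi %.1f'%np.degrees(np.arctan2(R[1,2],R[0,2])))
E
python3 - <<'E'
from h import *
st()
p,R=cur()
plan([([0.30,0.30,0.33],toolR(0))],1)
E
```

```text
t 0.15 pos [0.2186 0.477  0.2477] w 0.0855 F [ 0.2 -0.5  0.1] q [ 1.14  0.13 -0.04  1.41  0.    1.57]
 x [-0.001 -0.001 -1.   ] y [ 0.417  0.909 -0.001] z [ 0.909 -0.417 -0.   ] phi -24.6
1 {"xyz":[-13.7,-21.2,24.6],"twist":[-4.1,0,0],"grip":1}
2 {"xyz":[-13.7,-22.9,23.1],"twist":[-4.1,0,0],"grip":1}
3 {"xyz":[-13.7,-24.4,21.3],"twist":[-4.1,0,0],"grip":1}
4 {"xyz":[-13.7,-26,19.5],"twist":[-4.1,0,0],"grip":1}
5 {"xyz":[-13.7,-27.3,17.7],"twist":[-4.1,0,0.1],"grip":1}
6 {"xyz":[-13.7,-28.4,15.6],"twist":[-4.1,0,0],"grip":1}
```

Call:
{"name": "move_arm", "arguments": {"commands": [{"xyz": [-13.7,-21.2,24.6],"twist": [-4.1,0,0],"grip": 1},{"xyz": [-13.7,-22.9,23.1],"twist": [-4.1,0,0],"grip": 1},{"xyz": [-13.7,-24.4,21.3],"twist": [-4.1,0,0],"grip": 1},{"xyz": [-13.7,-26,19.5],"twist": [-4.1,0,0],"grip": 1},{"xyz": [-13.7,-27.3,17.7],"twist": [-4.1,0,0],"grip": 1},{"xyz": [-13.7,-28.4,15.6],"twist": [-4.1,0,0],"grip": 1},{"xyz": [0,0,0],"twist": [0,0,0],"grip": 1},{"xyz": [0,0,0],"twist": [0,0,0],"grip": 1}]}}

```text
time: 0.82
position: [0.3008, 0.2992, 0.3314]
tcp_rot: [0.002, 0.707, -0.001, 0.708]
force: [0.7, -0.0, -1.1]
width: 0.0856
```

Run:
```python
from h import *
st()
im,d,c,s=grab('wrist','w1'); np.savez('pics/w1.npz',im=im,d=d,p=s['position'],q=s['tcp_rot'])
```

```text
t 0.82 pos [0.3008 0.2992 0.3314] w 0.0856 F [ 0.7 -0.  -1.1] q [ 0.78 -0.05 -0.04  1.58  0.    0.79]
 x [ 0.001  0.002 -1.   ] y [0.004 1.    0.002] z [ 1.    -0.004  0.001] phi -0.2
```

View pics/w1.png

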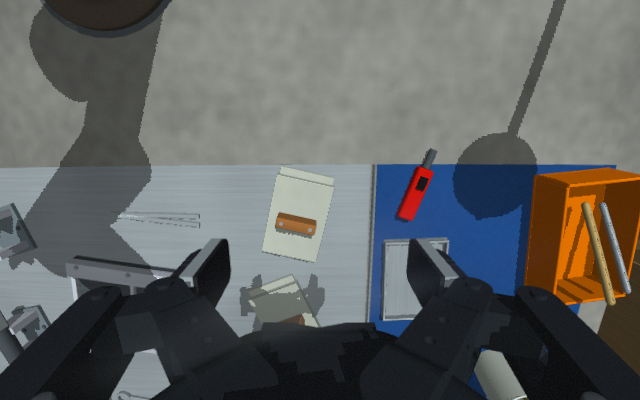

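```bash
cat >> h.py <<'E'
def rect(W,lo,hi,x0,x1,y0,y1,minn=30):
    m=(W[...,2]>lo)&(W[...,2]<hi)&(W[...,0]>x0)&(W[...,0]<x1)&(W[...,1]>y0)&(W[...,1]<y1)
    n,l,stt,_=cv2.connectedComponentsWithStats(m.astype(np.uint8))
    r=[]
    for i in range(1,n):
        if stt[i,4]<minn: continue
        P=W[l==i]; (cx,cy),(a,b),ang=cv2.minAreaRect((P[:,:2]*1000).astype(np.float32))
        if a<b: a,b=b,a; ang+=90
        r.append((stt[i,4],round(cx,1),round(cy,1),round(a,1),round(b,1),round(ang%180,1),round(float(np.median(P[:,2]))*1000,1)))
    return r
E
python3 - <<'E'
from h import *
z=np.load('pics/w1.npz'); c=optics.calibration('wrist'); s=dict(position=z['p'],tcp_rot=z['q'])
W=cloud(z['im'],z['d'],c,s)
print('grips w',rect(W,.036,.05,.25,.7,.1,.38))
print('board w',rect(W,.011,.021,.25,.7,.1,.38))
z=np.load('pics/top0.npz');W2=cloud(z['im'],z['d'],optics.calibration('top'),None)
print('grips t',rect(W2,.036,.05,.25,.7,.1,.38))
print('board t',rect(W2,.010,.021,.25,.7,.1,.38))
print('block t',rect(W2,.045,.06,.45,.68,-.15,.1))
print('bars t',rect(W2,.055,.085,.35,.75,-.5,-.17))
print('frame t',rect(W2,.017,.035,.45,.7,-.16,.12))
plan([([0.52,0.28,0.30],toolR(0))],1)
E
```

```text
grips w [(np.int32(456), 395.8, 265.8, 59.8, 16.6, 76.2, 43.6)]
board w [(np.int32(3907), 396.5, 265.5, 130.9, 90.2, 166.7, 16.0), (np.int32(1765), 569.2, 237.9, 96.9, 91.8, 22.9, 16.0)]
grips t [(np.int32(141), 582.6, 246.1, 59.3, 16.4, 112.3, 44.0), (np.int32(136), 393.1, 265.5, 57.7, 16.0, 76.1, 44.2)]
board t [(np.int32(1294), 582.4, 246.5, 130.7, 90.6, 22.9, 16.4), (np.int32(1422), 392.8, 265.9, 131.1, 90.7, 168.4, 16.5)]
block t [(np.int32(301), 560.7, -79.8, 60.8, 35.7, 159.0, 52.2)]
bars t [(np.int32(673), 618.2, -246.8, 150.7, 53.1, 13.2, 70.8), (np.int32(677), 526.2, -404.9, 150.1, 50.6, 21.6, 70.3), (np.int32(39), 355.6, -407.5, 44.6, 10.1, 91.2, 55.8)]
frame t [(np.int32(1502), 564.0, -25.5, 218.4, 172.3, 82.1, 25.2)]
1 {"xyz":[5.1,-3.2,36.6],"twist":[0,0,0],"grip":1}
2 {"xyz":[5.1,-3.3,36.6],"twist":[-0.1,0,0],"grip":1}
3 {"xyz":[5.1,-3.3,36.7],"twist":[0,0,0],"grip":1}
4 {"xyz":[5.1,-3.2,36.6],"twist":[0,0,0],"grip":1}
5 {"xyz":[5.1,-3.3,36.6],"twist":[0,0,0],"grip":1}
6 {"xyz":[5.1,-3.3,36.6],"twist":[-0.1,0,0],"grip":1}
```

Call:
{"name": "move_arm", "arguments": {"commands": [{"xyz": [5.1,-3.2,36.6],"twist": [0,0,0],"grip": 1},{"xyz": [5.1,-3.3,36.6],"twist": [0,0,0],"grip": 1},{"xyz": [5.1,-3.3,36.6],"twist": [0,0,0],"grip": 1},{"xyz": [5.1,-3.2,36.6],"twist": [0,0,0],"grip": 1},{"xyz": [5.1,-3.3,36.6],"twist": [0,0,0],"grip": 1},{"xyz": [5.1,-3.3,36.6],"twist": [0,0,0],"grip": 1},{"xyz": [0,0,0],"twist": [0,0,0],"grip": 1},{"xyz": [0,0,0],"twist": [0,0,0],"grip": 1}]}}

```text
time: 1.53
position: [0.5203, 0.2813, 0.2965]
tcp_rot: [-0.0, 0.709, -0.001, 0.705]
force: [-1.2, 0.4, 0.6]
width: 0.0851
```

Run:
```python
from h import *
st()
im,d,c,s=grab('wrist','w2'); np.savez('pics/w2.npz',im=im,d=d,p=s['position'],q=s['tcp_rot'])
W=cloud(im,d,c,s)
print('grips w',rect(W,.036,.05,.25,.7,.1,.38))
print('board w',rect(W,.011,.021,.25,.7,.1,.38))
print('tray',rect(W,.010,.02,.40,.7,.38,.6))
print('trayfloor',rect(W,.002,.0065,.40,.7,.38,.6))
plan([([0.52,-0.03,0.30],toolR(0))],1)
```

```text
t 1.53 pos [0.5203 0.2813 0.2965] w 0.0851 F [-1.2  0.4  0.6] q [0.5  0.27 0.24 1.55 0.   0.5 ]
 x [-0.005 -0.002 -1.   ] y [ 0.001  1.    -0.002] z [ 1.    -0.001 -0.005] phi -0.1
grips w [(np.int32(741), 395.9, 265.2, 60.4, 16.7, 76.6, 43.5), (np.int32(554), 585.5, 245.1, 60.2, 16.4, 112.9, 43.8)]
board w [(np.int32(6647), 395.6, 265.3, 130.7, 91.1, 166.6, 15.7), (np.int32(4796), 585.8, 245.1, 130.4, 90.4, 22.7, 15.9)]
tray [(np.int32(1296), 509.7, 461.6, 151.5, 106.5, 1.3, 14.3), (np.int32(125), 634.1, 401.9, 30.8, 10.6, 68.8, 12.5), (np.int32(761), 674.0, 521.0, 88.9, 44.5, 69.6, 10.7), (np.int32(33), 692.2, 598.5, 14.5, 3.0, 169.2, 15.8)]
trayfloor [(np.int32(6549), 510.2, 464.0, 143.2, 95.5, 1.3, 3.8)]
1 {"xyz":[-0.2,-34.6,0.1],"twist":[0,0,0],"grip":1}
2 {"xyz":[-0.2,-34.6,0.1],"twist":[0,0,0],"grip":1}
3 {"xyz":[-0.2,-34.6,0],"twist":[0,-0.1,0],"grip":1}
4 {"xyz":[-0.2,-34.6,0.1],"twist":[0,0,0],"grip":1}
5 {"xyz":[-0.2,-34.6,0.1],"twist":[0,0,0],"grip":1}
6 {"xyz":[-0.2,-34.6,0.1],"twist":[0,0,0.1],"grip":1}
7 {"xyz":[-0.2,-34.6,0.1],"twist":[0,-0.1,0],"grip":1}
8 {"xyz":[-0.3,-34.6,0],"twist":[0,0,0],"grip":1}
9 {"xyz":[-0.2,-34.6,0.1],"twist":[0,0,0],"grip":1}
```

View pics/w2.png

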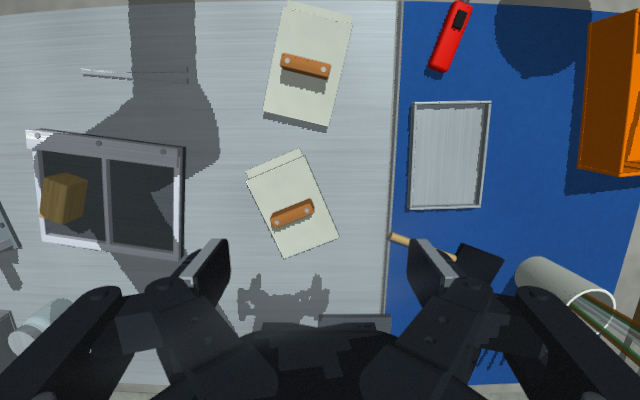

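Call:
{"name": "move_arm", "arguments": {"commands": [{"xyz": [0,-35,0],"twist": [0,0,0],"grip": 1},{"xyz": [0,-35,0],"twist": [0,0,0],"grip": 1},{"xyz": [0,-35,0],"twist": [0,0,0],"grip": 1},{"xyz": [0,-35,0],"twist": [0,0,0],"grip": 1},{"xyz": [0,-35,0],"twist": [0,0,0],"grip": 1},{"xyz": [0,-35,0],"twist": [0,0,0],"grip": 1},{"xyz": [0,-35,0],"twist": [0,0,0],"grip": 1},{"xyz": [0,-35,0],"twist": [0,0,0],"grip": 1},{"xyz": [0,-31,0],"twist": [0,0,0],"grip": 1},{"xyz": [0,0,0],"twist": [0,0,0],"grip": 1}]}}

```text
time: 2.42
position: [0.5183, -0.0333, 0.3006]
tcp_rot: [0.001, 0.707, -0.002, 0.707]
force: [-0.8, 0.6, -0.0]
width: 0.0855
```

Run:
```python
from h import *
st()
im,d,c,s=grab('wrist','w3'); np.savez('pics/w3.npz',im=im,d=d,p=s['position'],q=s['tcp_rot'])
W=cloud(im,d,c,s)
print('block',rect(W,.045,.06,.45,.68,-.15,.1))
print('floor',rect(W,.010,.0145,.45,.68,-.16,.1,100))
print('rail',rect(W,.024,.034,.42,.7,-.16,.12,100))
print('walls',rect(W,.0165,.023,.42,.7,-.16,.12,100))
```

```text
t 2.42 pos [ 0.5183 -0.0333  0.3006] w 0.0855 F [-0.8  0.6 -0. ] q [-0.06  0.12  0.07  1.52 -0.   -0.06]
 x [ 0.001 -0.002 -1.   ] y [ 0.004  1.    -0.002] z [ 1.    -0.004  0.001] phi -0.2
block [(np.int32(1217), 563.1, -81.2, 60.0, 36.1, 159.1, 51.8)]
floor [(np.int32(4638), 567.8, -79.8, 132.2, 98.6, 172.1, 11.9), (np.int32(5796), 582.2, 24.1, 132.1, 98.3, 172.2, 12.0)]
rail [(np.int32(3245), 494.4, -17.5, 218.0, 26.4, 82.1, 27.8)]
walls [(np.int32(2648), 580.1, -29.4, 217.8, 144.7, 82.2, 19.9)]
```

View pics/w3.png

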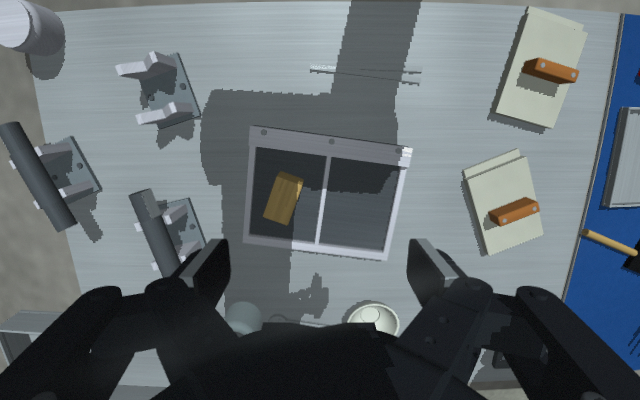

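Run:
```python
from h import *
plan([([0.563,-0.081,0.12],toolR(-21)),([0.563,-0.081,0.044],toolR(-21))],1,vmax=36)
```

```text
1 {"xyz":[30.1,-8.3,7.4],"twist":[3.5,0,0],"grip":1}
2 {"xyz":[30.1,-7.7,7.9],"twist":[3.4,0,0],"grip":1}
3 {"xyz":[30.1,-7.3,8.4],"twist":[3.5,0,0],"grip":1}
4 {"xyz":[30.1,-6.8,8.8],"twist":[3.5,0,0],"grip":1}
5 {"xyz":[30.1,-6.3,9.2],"twist":[3.5,0,0],"grip":1}
6 {"xyz":[30.1,-5.6,9.6],"twist":[3.4,0.1,0],"grip":1}
7 {"xyz":[25.3,0,0],"twist":[0,0,0],"grip":1}
8 {"xyz":[25.4,0,0],"twist":[0,0,0],"grip":1}
9 {"xyz":[25.3,0,0],"twist":[0,0,0],"grip":1}
```

Call:
{"name": "move_arm", "arguments": {"commands": [{"xyz": [30.1,-8.3,7.4],"twist": [3.5,0,0],"grip": 1},{"xyz": [30.1,-7.7,7.9],"twist": [3.4,0,0],"grip": 1},{"xyz": [30.1,-7.3,8.4],"twist": [3.5,0,0],"grip": 1},{"xyz": [30.1,-6.8,8.8],"twist": [3.5,0,0],"grip": 1},{"xyz": [30.1,-6.3,9.2],"twist": [3.5,0,0],"grip": 1},{"xyz": [30.1,-5.6,9.6],"twist": [3.4,0,0],"grip": 1},{"xyz": [25,0,0],"twist": [0,0,0],"grip": 1},{"xyz": [25,0,0],"twist": [0,0,0],"grip": 1},{"xyz": [25,0,0],"twist": [0,0,0],"grip": 1},{"xyz": [0,0,0],"twist": [0,0,0],"grip": 1}]}}

```text
time: 3.3
position: [0.5606, -0.0774, 0.0398]
tcp_rot: [0.127, 0.698, -0.127, 0.693]
force: [-1.1, 0.4, 0.0]
width: 0.0852
```

Call:
{"name": "move_arm", "arguments": {"commands": [{"xyz": [0,0,0],"twist": [0,0,0],"grip": 0},{"xyz": [0,0,0],"twist": [0,0,0],"grip": -1},{"xyz": [0,0,0],"twist": [0,0,0],"grip": -1},{"xyz": [0,0,0],"twist": [0,0,0],"grip": -1},{"xyz": [0,0,0],"twist": [0,0,0],"grip": -1},{"xyz": [0,0,0],"twist": [0,0,0],"grip": -1}], "squeeze": 50}}

```text
time: 3.8
position: [0.5654, -0.08, 0.0464]
tcp_rot: [0.128, 0.694, -0.128, 0.697]
force: [-0.2, 1.6, 6.3]
width: 0.035
```

Run:
```python
from h import *
st()
p,R=cur()
plan([([p[0],p[1],0.13],None)],-1,vmax=30)
# tray: block long axis along tray x (phi=1.3): leave room -> tray y offset +22
ty=np.array([0.510,0.462]); th=np.radians(1.3); 
tp=ty+0.022*np.array([np.sin(th),-np.cos(th)])
print(tp)
plan([([*tp,0.13],toolR(1.3)),([*tp,0.040],None)],-1,vmax=38,start=(np.array([p[0],p[1],.13]),R))
```

```text
t 3.80 pos [ 0.5654 -0.08    0.0464] w 0.0350 F [-0.2  1.6  6.3] q [-0.14  0.28 -0.3   0.99  0.    0.22]
 x [ 0.004 -0.    -1.   ] y [0.355 0.935 0.001] z [ 0.935 -0.355  0.003] phi -20.8
1 {"xyz":[-27.9,0,0.1],"twist":[0,0,0],"grip":-1}
2 {"xyz":[-27.8,0.1,0.1],"twist":[0,0,0],"grip":-1}
3 {"xyz":[-27.9,0,0.1],"twist":[0,0,0],"grip":-1}
[0.51049912 0.44000566]
1 {"xyz":[0,33.3,-16.9],"twist":[-1.6,0,0],"grip":-1}
2 {"xyz":[0,33.8,-15.9],"twist":[-1.6,0,0],"grip":-1}
3 {"xyz":[0,34.2,-15],"twist":[-1.5,0,0],"grip":-1}
4 {"xyz":[-0.1,34.6,-14.1],"twist":[-1.6,0.1,0],"grip":-1}
5 {"xyz":[0,35,-13.1],"twist":[-1.6,0,0],"grip":-1}
6 {"xyz":[0.1,35.3,-12.1],"twist":[-1.6,0,0],"grip":-1}
7 {"xyz":[0,35.7,-11.2],"twist":[-1.6,0,0],"grip":-1}
8 {"xyz":[0,35.9,-10.1],"twist":[-1.5,0,0],"grip":-1}
9 {"xyz":[0,36.2,-9.2],"twist":[-1.6,0,0],"grip":-1}
10 {"xyz":[0,36.5,-8.2],"twist":[-1.6,0.1,0],"grip":-1}
11 {"xyz":[0,36.6,-7.1],"twist":[-1.6,0,0],"grip":-1}
12 {"xyz":[0,36.9,-6.2],"twist":[-1.6,0,0],"grip":-1}
13 {"xyz":[0.1,37,-5.1],"twist":[-1.5,0,0],"grip":-1}
14 {"xyz":[0,37.1,-4.1],"twist":[-1.6,0,0],"grip":-1}
15 {"xyz":[30,0,0],"twist":[0,0,0],"grip":-1}
16 {"xyz":[30,0,0],"twist":[0,0,0],"grip":-1}
17 {"xyz":[30,0,0],"twist":[0,0,0],"grip":-1}
```

Call:
{"name": "move_arm", "arguments": {"commands": [{"xyz": [-28,0,0],"twist": [0,0,0],"grip": -1},{"xyz": [-28,0,0],"twist": [0,0,0],"grip": -1},{"xyz": [-28,0,0],"twist": [0,0,0],"grip": -1},{"xyz": [0,33.3,-16.9],"twist": [-1.6,0,0],"grip": -1},{"xyz": [0,33.8,-15.9],"twist": [-1.6,0,0],"grip": -1},{"xyz": [0,34.2,-15],"twist": [-1.5,0,0],"grip": -1},{"xyz": [0,34.6,-14.1],"twist": [-1.6,0,0],"grip": -1},{"xyz": [0,35,-13.1],"twist": [-1.6,0,0],"grip": -1},{"xyz": [0,35.3,-12.1],"twist": [-1.6,0,0],"grip": -1},{"xyz": [0,35.7,-11.2],"twist": [-1.6,0,0],"grip": -1}]}}

```text
time: 4.63
position: [0.5364, 0.1817, 0.1292]
tcp_rot: [0.06, 0.704, -0.059, 0.705]
force: [1.2, 0.4, -0.1]
width: 0.035
```

Call:
{"name": "move_arm", "arguments": {"commands": [{"xyz": [0,35.9,-10.1],"twist": [-1.5,0,0],"grip": -1},{"xyz": [0,36.2,-9.2],"twist": [-1.6,0,0],"grip": -1},{"xyz": [0,36.5,-8.2],"twist": [-1.6,0,0],"grip": -1},{"xyz": [0,36.6,-7.1],"twist": [-1.6,0,0],"grip": -1},{"xyz": [0,36.9,-6.2],"twist": [-1.6,0,0],"grip": -1},{"xyz": [0,37,-5.1],"twist": [-1.5,0,0],"grip": -1},{"xyz": [0,37.1,-4.1],"twist": [-1.6,0,0],"grip": -1},{"xyz": [0,22,0],"twist": [0,0,0],"grip": -1},{"xyz": [0,0,0],"twist": [0,0,0],"grip": -1},{"xyz": [0,0,0],"twist": [0,0,0],"grip": -1}]}}

```text
time: 5.47
position: [0.5083, 0.4631, 0.1282]
tcp_rot: [-0.009, 0.707, 0.008, 0.707]
force: [0.7, 0.1, -0.6]
width: 0.035
```

Run:
```python
from h import *
st()
plan([([0.510,0.462,0.041],toolR(1.3))],-1,vmax=30)
```

```text
t 5.47 pos [0.5083 0.4631 0.1282] w 0.0350 F [ 0.7  0.1 -0.6] q [ 0.74  0.46  0.14  1.25 -0.    0.71]
 x [ 0. -0. -1.] y [-0.024  1.    -0.   ] z [1.    0.024 0.   ] phi 1.4
1 {"xyz":[29.1,-0.4,0.5],"twist":[0,0,0],"grip":-1}
2 {"xyz":[29.1,-0.3,0.6],"twist":[0.1,0,0],"grip":-1}
3 {"xyz":[29,-0.4,0.5],"twist":[0,0,0],"grip":-1}
```

Call:
{"name": "move_arm", "arguments": {"commands": [{"xyz": [29,0,0.5],"twist": [0,0,0],"grip": -1},{"xyz": [29,0,0.5],"twist": [0,0,0],"grip": -1},{"xyz": [29,0,0.5],"twist": [0,0,0],"grip": -1},{"xyz": [0,0,0],"twist": [0,0,0],"grip": -1},{"xyz": [0,0,0],"twist": [0,0,0],"grip": -1},{"xyz": [0,0,0],"twist": [0,0,0],"grip": 0.5},{"xyz": [0,0,0],"twist": [0,0,0],"grip": 0.5},{"xyz": [0,0,0],"twist": [0,0,0],"grip": 0.5},{"xyz": [-40,0,0],"twist": [0,0,0],"grip": 0.5},{"xyz": [-40,0,0],"twist": [0,0,0],"grip": 0.5}]}}

```text
time: 6.3
position: [0.5088, 0.4605, 0.12]
tcp_rot: [-0.009, 0.709, 0.006, 0.706]
force: [1.2, 1.0, 0.3]
width: 0.0641
```

Run:
```python
from h import *
st()
# over board A
plan([([0.545,0.235,0.25],toolR(22.7))],0)
```

```text
t 6.30 pos [0.5088 0.4605 0.12  ] w 0.0641 F [1.2 1.  0.3] q [ 0.74  0.46  0.13  1.24 -0.    0.71]
 x [-0.004 -0.004 -1.   ] y [-0.022  1.    -0.004] z [ 1.     0.022 -0.004] phi 1.3
1 {"xyz":[-18.5,-32.4,4.4],"twist":[-3.1,0,0],"grip":0}
2 {"xyz":[-18.4,-32.6,2.6],"twist":[-3,-0.1,0],"grip":0}
3 {"xyz":[-18.5,-32.6,0.9],"twist":[-3.1,0,0.1],"grip":0}
4 {"xyz":[-18.5,-32.7,-0.8],"twist":[-3,-0.1,0],"grip":0}
5 {"xyz":[-18.6,-32.6,-2.5],"twist":[-3.1,0,0],"grip":0}
6 {"xyz":[-18.5,-32.3,-4.2],"twist":[-3.1,0,0],"grip":0}
7 {"xyz":[-18.5,-32.1,-6],"twist":[-3,-0.1,0.1],"grip":0}
```

Run:
```python
from h import *
plan([([0.5855,0.245,0.22],toolR(-67.3))],-0.1)
```

```text
1 {"xyz":[-9,-19.8,6.5],"twist":[6.2,0,0],"grip":-0.1}
2 {"xyz":[-9.1,-18.9,8.6],"twist":[6.3,0,0.1],"grip":-0.1}
3 {"xyz":[-9.1,-17.9,10.6],"twist":[6.2,0,0],"grip":-0.1}
4 {"xyz":[-9.1,-16.6,12.5],"twist":[6.2,0,0],"grip":-0.1}
5 {"xyz":[-9,-15.2,14.2],"twist":[6.3,0,0.1],"grip":-0.1}
6 {"xyz":[-9.1,-13.5,15.8],"twist":[6.2,0,0],"grip":-0.1}
7 {"xyz":[-9.1,-11.8,17.2],"twist":[6.2,-0.1,0],"grip":-0.1}
8 {"xyz":[-9.1,-9.8,18.3],"twist":[6.3,0,0.1],"grip":-0.1}
9 {"xyz":[-9.1,-7.7,19.4],"twist":[6.2,0,0],"grip":-0.1}
10 {"xyz":[-9.1,-5.6,20],"twist":[6.2,0,0],"grip":-0.1}
11 {"xyz":[-9.1,-3.4,20.5],"twist":[6.3,0,0],"grip":-0.1}
```

Call:
{"name": "move_arm", "arguments": {"commands": [{"xyz": [-9,-19.8,6.5],"twist": [6.2,0,0],"grip": -0.1},{"xyz": [-9,-18.9,8.6],"twist": [6.3,0,0],"grip": -0.1},{"xyz": [-9,-17.9,10.6],"twist": [6.2,0,0],"grip": -0.1},{"xyz": [-9,-16.6,12.5],"twist": [6.2,0,0],"grip": -0.1},{"xyz": [-9,-15.2,14.2],"twist": [6.3,0,0],"grip": -0.1},{"xyz": [-9,-13.5,15.8],"twist": [6.2,0,0],"grip": -0.1},{"xyz": [-9,-11.8,17.2],"twist": [6.2,0,0],"grip": -0.1},{"xyz": [-9,-9.8,18.3],"twist": [6.3,0,0],"grip": -0.1},{"xyz": [-9,-7.7,19.4],"twist": [6.2,0,0],"grip": -0.1},{"xyz": [-9,-5.6,20],"twist": [6.2,0,0],"grip": -0.1}]}}

```text
time: 7.13
position: [0.58, 0.2648, 0.2128]
tcp_rot: [0.361, 0.608, -0.36, 0.609]
force: [-0.4, -0.0, -0.1]
width: 0.0382
```

Call:
{"name": "move_arm", "arguments": {"commands": [{"xyz": [-9,-3.4,20.5],"twist": [6.3,0,0],"grip": -0.1},{"xyz": [0,0,0],"twist": [0,0,0],"grip": -0.1},{"xyz": [0,0,0],"twist": [0,0,0],"grip": -0.1}]}}

```text
time: 7.38
position: [0.5873, 0.2456, 0.2217]
tcp_rot: [0.393, 0.588, -0.391, 0.589]
force: [-0.0, 1.0, -0.1]
width: 0.0384
```

Run:
```python
from h import *
st()
im,d,c,s=grab('wrist','w4')
W=cloud(im,d,c,s)
print('grips w',rect(W,.036,.05,.25,.7,.1,.38))
print('board w',rect(W,.011,.021,.25,.7,.1,.38))
print('block',rect(W,.038,.05,.4,.7,.38,.6))
```

```text
t 7.38 pos [0.5873 0.2456 0.2217] w 0.0384 F [-0.   1.  -0.1] q [0.4  0.34 0.17 1.4  0.   1.57]
 x [ 0.002  0.001 -1.   ] y [0.923 0.385 0.002] z [ 0.385 -0.923 -0.   ] phi -67.4
grips w [(np.int32(1155), 396.6, 265.4, 60.0, 17.0, 76.3, 43.3), (np.int32(859), 585.3, 245.1, 59.1, 15.6, 112.9, 43.7)]
board w [(np.int32(8670), 396.3, 265.1, 131.4, 90.8, 166.5, 15.6), (np.int32(8149), 585.8, 244.8, 130.7, 90.3, 22.7, 15.7)]
block []
```

View pics/w4.png

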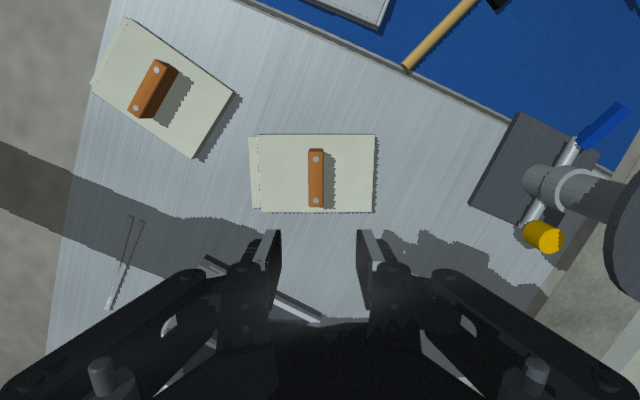

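Run:
```python
from h import *
plan([([0.5855,0.245,0.065],toolR(-67.2)),([0.5855,0.245,0.038],None)],-0.1,vmax=27)
```

```text
1 {"xyz":[26,-0.3,0.1],"twist":[0,0,0],"grip":-0.1}
2 {"xyz":[26,-0.3,0.1],"twist":[0,0,0],"grip":-0.1}
3 {"xyz":[26,-0.3,0.2],"twist":[0,0,0],"grip":-0.1}
4 {"xyz":[25.9,-0.3,0.1],"twist":[-0.1,0,0],"grip":-0.1}
5 {"xyz":[26,-0.3,0.1],"twist":[0,0,-0.1],"grip":-0.1}
6 {"xyz":[26,-0.3,0.1],"twist":[0,0,0],"grip":-0.1}
7 {"xyz":[13.5,0,0],"twist":[0,0,0],"grip":-0.1}
8 {"xyz":[13.5,0,0],"twist":[0,0,0],"grip":-0.1}
```

Call:
{"name": "move_arm", "arguments": {"commands": [{"xyz": [26,-0.3,0],"twist": [0,0,0],"grip": -0.1},{"xyz": [26,-0.3,0],"twist": [0,0,0],"grip": -0.1},{"xyz": [26,-0.3,0],"twist": [0,0,0],"grip": -0.1},{"xyz": [26,-0.3,0],"twist": [0,0,0],"grip": -0.1},{"xyz": [26,-0.3,0],"twist": [0,0,0],"grip": -0.1},{"xyz": [26,-0.3,0],"twist": [0,0,0],"grip": -0.1},{"xyz": [14,0,0],"twist": [0,0,0],"grip": -0.1},{"xyz": [8,0,0],"twist": [0,0,0],"grip": -0.1},{"xyz": [5,0,0],"twist": [0,0,0],"grip": -0.1},{"xyz": [0,0,0],"twist": [0,0,0],"grip": -0.1}]}}

```text
time: 8.27
position: [0.5844, 0.2462, 0.0365]
tcp_rot: [0.391, 0.589, -0.392, 0.589]
force: [-0.5, -0.3, 0.6]
width: 0.0384
```

Call:
{"name": "move_arm", "arguments": {"commands": [{"xyz": [0,0,0],"twist": [0,0,0],"grip": -1},{"xyz": [0,0,0],"twist": [0,0,0],"grip": -1},{"xyz": [0,0,0],"twist": [0,0,0],"grip": -1},{"xyz": [0,0,0],"twist": [0,0,0],"grip": -1}], "squeeze": 90}}

```text
time: 8.6
position: [0.5858, 0.2462, 0.0389]
tcp_rot: [0.393, 0.588, -0.391, 0.589]
force: [-0.6, -0.1, 5.5]
width: 0.0139
```

Run:
```python
from h import *
st()
```

```text
t 8.60 pos [0.5858 0.2462 0.0389] w 0.0139 F [-0.6 -0.1  5.5] q [ 0.4   0.4  -0.15  1.02  0.    1.57]
 x [ 0.002  0.001 -1.   ] y [0.923 0.386 0.003] z [ 0.386 -0.923 -0.   ] phi -67.3
```

```bash
cat >> h.py <<'E'
BAY={'L':np.array([.5822,.0241,.012]),'R':np.array([.5678,-.0798,.012])}
FY=-7.9
def boardpose(th,xt,zt,bay,dy=0):
    """tongue tip at frame x=xt mm, height zt mm over bay floor, tilt th deg -> board 4x4"""
    Rf=Rn.from_euler('z',FY,degrees=True)
    R=Rf*Rn.from_euler('y',-th,degrees=True)
    tip=BAY[bay]+Rf.apply(np.array([(xt-0.5),dy,zt])/1000)
    o=tip-R.apply([-.077,0,0])
    return o,R
REL=(np.array([0,0.001,0.0385]),Rn.from_matrix(np.array([[0,1,0],[0,0,-1],[-1,0,0.]])))
def bt(th,xt,zt,bay,dy=0,rel=None):
    rel=rel or REL
    o,R=boardpose(th,xt,zt,bay,dy)
    return o+R.apply(rel[0]), R*rel[1]
def tip(bay,rel=None):
    "estimated tip now from tool pose: th,xt,zt"
    rel=rel or REL
    p,Rt=cur(); R=Rt*rel[1].inv(); o=p-R.apply(rel[0]); t=o+R.apply([-.077,0,0])
    Rf=Rn.from_euler('z',FY,degrees=True); f=Rf.inv().apply(t-BAY[bay])*1000
    x=R.apply([1,0,0]); print('tilt %.2f yaw %.2f roll %.2f tip x %.1f y %.1f z %.1f'%(np.degrees(np.arcsin(x[2])),np.degrees(np.arctan2(x[1],x[0]))-FY,np.degrees(np.arcsin(R.apply([0,1,0])[2])),f[0]+.5,f[1],f[2]))
E
python3 - <<'E'
from h import *
p,R=cur()
plan([([p[0],p[1],0.090],None),bt(15,-50,25,'L')],-1,vmax=30,wmax=6)
E
```

```text
1 {"xyz":[-25.5,0.1,0],"twist":[0,0,0],"grip":-1}
2 {"xyz":[-25.6,0,0],"twist":[0,0,0],"grip":-1}
3 {"xyz":[-0.5,-9.6,26.2],"twist":[3.8,-0.5,1.8],"grip":-1}
4 {"xyz":[-0.6,-7.7,26.8],"twist":[3.8,-0.5,1.8],"grip":-1}
5 {"xyz":[-0.6,-6,27.3],"twist":[3.8,-0.5,1.8],"grip":-1}
6 {"xyz":[-0.5,-4.1,27.6],"twist":[3.8,-0.5,1.9],"grip":-1}
7 {"xyz":[-0.3,-2.3,27.8],"twist":[3.8,-0.5,1.8],"grip":-1}
8 {"xyz":[-0.2,-0.4,27.9],"twist":[3.8,-0.5,1.8],"grip":-1}
9 {"xyz":[0.1,1.4,27.8],"twist":[3.8,-0.6,1.8],"grip":-1}
10 {"xyz":[0.5,3.3,27.8],"twist":[3.8,-0.5,1.8],"grip":-1}
```

Call:
{"name": "move_arm", "arguments": {"commands": [{"xyz": [-25.5,0,0],"twist": [0,0,0],"grip": -1},{"xyz": [-25.5,0,0],"twist": [0,0,0],"grip": -1},{"xyz": [-0.5,-9.6,26.2],"twist": [3.8,-0.5,1.8],"grip": -1},{"xyz": [-0.5,-7.7,26.8],"twist": [3.8,-0.5,1.8],"grip": -1},{"xyz": [-0.5,-6,27.3],"twist": [3.8,-0.5,1.8],"grip": -1},{"xyz": [-0.5,-4.1,27.6],"twist": [3.8,-0.5,1.9],"grip": -1},{"xyz": [-0.3,-2.3,27.8],"twist": [3.8,-0.5,1.8],"grip": -1},{"xyz": [-0.2,-0.4,27.9],"twist": [3.8,-0.5,1.8],"grip": -1},{"xyz": [0,1.4,27.8],"twist": [3.8,-0.6,1.8],"grip": -1},{"xyz": [0.5,3.3,27.8],"twist": [3.8,-0.5,1.8],"grip": -1}]}}

```text
time: 9.43
position: [0.5946, 0.0211, 0.0924]
tcp_rot: [0.589, 0.39, -0.47, 0.529]
force: [0.2, -0.2, -4.0]
width: 0.0144
```

Call:
{"name": "move_arm", "arguments": {"commands": [{"xyz": [0,0,0],"twist": [0,0,0],"grip": -1},{"xyz": [0,0,0],"twist": [0,0,0],"grip": -1}]}}

```text
time: 9.6
position: [0.5943, 0.0214, 0.0923]
tcp_rot: [0.588, 0.391, -0.47, 0.529]
force: [-1.1, 0.0, -3.1]
width: 0.0144
```

Run:
```python
from h import *
st(); tip('L')
im,d,c,s=grab('wrist','w5')
grab('scene','s5')
plan([bt(15,-56,4,'L'),bt(15,-71,3,'L')],-1,vmax=14,wmax=6)
```

```text
t 9.60 pos [0.5943 0.0214 0.0923] w 0.0144 F [-1.1  0.  -3.1] q [ 0.06  0.11 -0.43  0.77 -0.05  1.76]
 x [ 0.253 -0.038 -0.967] y [ 0.957 -0.135  0.256] z [-0.14  -0.99   0.002] phi -98.0
tilt 14.81 yaw -0.10 roll -0.13 tip x -51.7 y -2.0 z 23.4
1 {"xyz":[8.7,-4.9,-0.2],"twist":[0,0.1,0.1],"grip":-1}
2 {"xyz":[8.7,-5,-0.2],"twist":[0,0,0.1],"grip":-1}
3 {"xyz":[-1.5,-7.4,0],"twist":[0,0,0],"grip":-1}
4 {"xyz":[-1.4,-7.3,-0.1],"twist":[0,0,0],"grip":-1}
```

View pics/w5.png

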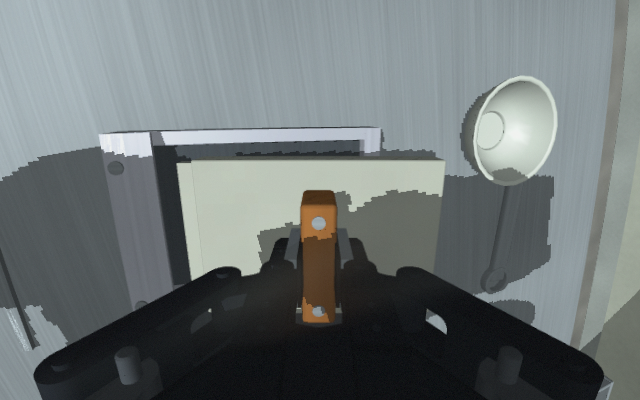

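View pics/s5.png

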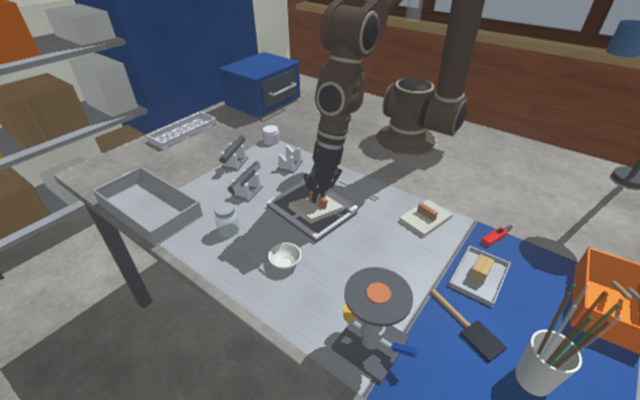

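```bash
cat >> h.py <<'E'
def boardcheck(W,bay,rel=None):
    "express cloud in estimated board frame; report top plane offset/tilt and x/y extents"
    rel=rel or REL
    p,Rt=cur(); R=Rt*rel[1].inv(); o=p-R.apply(rel[0])
    B=R.inv().apply((W.reshape(-1,3)-o))*1000
    m=(abs(B[:,2]-16)<5)&(abs(B[:,0])<60)&(B[:,1]>5)&(B[:,1]<42); 
    A=np.c_[B[m,0],B[m,1],np.ones(m.sum())]; co=np.linalg.lstsq(A,B[m,2],rcond=None)[0]
    print('top plane z=%.1f + %.4f x + %.4f y (n %d)'%(co[2],co[0],co[1],m.sum()))
    m=(abs(B[:,2]-16)<4)&(abs(B[:,0])<72)&(abs(B[:,1])<50); Q=B[m]
    for y0 in (15,25,35):
        q=Q[abs(Q[:,1]-y0)<3]
        if len(q)>5: print(' y~%d x %.1f..%.1f'%(y0,q[:,0].min(),q[:,0].max()))
    print(' y max',Q[abs(Q[:,0])<40][:,1].max())
E
python3 - <<'E'
from h import *
im,d,c,s=grab('wrist')
boardcheck(cloud(im,d,c,s),'L')
E
```

```text
top plane z=15.4 + -0.0002 x + -0.0001 y (n 14087)
 y~15 x -64.6..65.5
 y~25 x -65.0..65.1
 y~35 x -64.9..65.2
 y max 44.63710074212689
```

Call:
{"name": "move_arm", "arguments": {"commands": [{"xyz": [8.7,-4.9,-1],"twist": [0,0,0.1],"grip": -1},{"xyz": [8.7,-5,-1],"twist": [0,0,0.1],"grip": -1},{"xyz": [0,0,0],"twist": [0,0,0],"grip": -1},{"xyz": [0,0,0],"twist": [0,0,0],"grip": -1}]}}

```text
time: 10.08
position: [0.5892, 0.0259, 0.0713]
tcp_rot: [0.588, 0.391, -0.469, 0.53]
force: [-0.6, 0.5, -3.0]
width: 0.0146
```

Run:
```python
from h import *
st(); tip('L')
plan([bt(15,-71,3,'L')],-1,vmax=6,wmax=6)
```

```text
t 10.08 pos [0.5892 0.0259 0.0713] w 0.0146 F [-0.6  0.5 -3. ] q [ 0.07  0.12 -0.47  0.72 -0.06  1.77]
 x [ 0.254 -0.038 -0.966] y [ 0.957 -0.131  0.257] z [-0.137 -0.991  0.003] phi -97.9
tilt 14.89 yaw 0.09 roll -0.17 tip x -57.4 y 1.5 z 2.3
1 {"xyz":[-1.4,-4.4,0.6],"twist":[0,0.1,0],"grip":-1}
2 {"xyz":[-1.5,-4.3,0.5],"twist":[0.1,0,0.1],"grip":-1}
3 {"xyz":[-1.4,-4.4,0.6],"twist":[0,0.1,0],"grip":-1}
```

Call:
{"name": "move_arm", "arguments": {"commands": [{"xyz": [-1.4,-4.4,0.5],"twist": [0,0,0],"grip": -1},{"xyz": [-1.4,-4.4,0.5],"twist": [0,0,0],"grip": -1},{"xyz": [-1.4,-4.4,0.5],"twist": [0,0,0],"grip": -1},{"xyz": [0,0,0],"twist": [0,0,0],"grip": -1},{"xyz": [0,0,0],"twist": [0,0,0],"grip": -1}]}}

```text
time: 10.5
position: [0.5765, 0.0257, 0.0743]
tcp_rot: [0.589, 0.39, -0.468, 0.531]
force: [0.4, 0.2, -3.5]
width: 0.0142
```

Run:
```python
from h import *
st(); tip('L')
plan([bt(15,-75.5,2,'L')],-1,vmax=1.5,wmax=6)
```

```text
t 10.50 pos [0.5765 0.0257 0.0743] w 0.0142 F [ 0.4  0.2 -3.5] q [ 0.07  0.09 -0.5   0.72 -0.06  1.77]
 x [ 0.258 -0.038 -0.965] y [ 0.956 -0.133  0.261] z [-0.138 -0.99   0.002] phi -97.9
tilt 15.12 yaw 0.01 roll -0.12 tip x -69.7 y -0.3 z 5.0
1 {"xyz":[0.3,-1.3,0],"twist":[0,0,0],"grip":-1}
2 {"xyz":[0.3,-1.2,-0.1],"twist":[0,0,0],"grip":-1}
3 {"xyz":[0.3,-1.3,0],"twist":[0,0.1,-0.1],"grip":-1}
4 {"xyz":[0.3,-1.3,-0.1],"twist":[0,0,0],"grip":-1}
5 {"xyz":[0.4,-1.2,0],"twist":[0,0,0],"grip":-1}
```

Call:
{"name": "move_arm", "arguments": {"commands": [{"xyz": [2.5,0.7,0],"twist": [0,0,0],"grip": -1},{"xyz": [0,0,0],"twist": [0,0,0],"grip": -1},{"xyz": [0,0,0],"twist": [0,0,0],"grip": -1}]}}

```text
time: 10.75
position: [0.5781, 0.0255, 0.0715]
tcp_rot: [0.589, 0.39, -0.468, 0.531]
force: [0.9, -0.4, -3.2]
width: 0.0142
```

Run:
```python
from h import *
st(); tip('L')
```

```text
t 10.75 pos [0.5781 0.0255 0.0715] w 0.0142 F [ 0.9 -0.4 -3.2] q [ 0.07  0.1  -0.5   0.71 -0.06  1.77]
 x [ 0.257 -0.038 -0.966] y [ 0.956 -0.133  0.26 ] z [-0.138 -0.99   0.002] phi -97.9
tilt 15.07 yaw 0.00 roll -0.13 tip x -68.1 y -0.3 z 2.3
```

Call:
{"name": "move_arm", "arguments": {"commands": [{"xyz": [0.3,-1.2,0],"twist": [0,0,0],"grip": -1},{"xyz": [0.3,-1.2,0],"twist": [0,0,0],"grip": -1},{"xyz": [0,0,0],"twist": [0,0,0],"grip": -1}]}}

```text
time: 11.0
position: [0.5754, 0.0258, 0.0701]
tcp_rot: [0.589, 0.39, -0.469, 0.531]
force: [-0.4, -1.1, -3.4]
width: 0.0141
```

Run:
```python
from h import *
st(); tip('L')
```

```text
t 11.00 pos [0.5754 0.0258 0.0701] w 0.0141 F [-0.4 -1.1 -3.4] q [ 0.07  0.1  -0.51  0.71 -0.06  1.77]
 x [ 0.257 -0.038 -0.966] y [ 0.957 -0.132  0.259] z [-0.138 -0.99   0.002] phi -97.9
tilt 15.04 yaw 0.01 roll -0.14 tip x -70.8 y -0.4 z 0.9
```

Call:
{"name": "move_arm", "arguments": {"commands": [{"xyz": [-0.5,-1.4,0],"twist": [0,0,0],"grip": -1},{"xyz": [-0.4,-1.4,0],"twist": [0,0,0],"grip": -1},{"xyz": [0,0,0],"twist": [0,0,0],"grip": -1}]}}

```text
time: 11.25
position: [0.5726, 0.0262, 0.0705]
tcp_rot: [0.589, 0.39, -0.468, 0.531]
force: [0.2, -1.5, -3.9]
width: 0.0141
```

Run:
```python
from h import *
st(); tip('L')
```

```text
t 11.25 pos [0.5726 0.0262 0.0705] w 0.0141 F [ 0.2 -1.5 -3.9] q [ 0.07  0.09 -0.51  0.71 -0.06  1.77]
 x [ 0.257 -0.038 -0.966] y [ 0.957 -0.132  0.26 ] z [-0.138 -0.99   0.002] phi -97.9
tilt 15.06 yaw 0.01 roll -0.13 tip x -73.7 y -0.3 z 1.3
```

Call:
{"name": "move_arm", "arguments": {"commands": [{"xyz": [-0.4,-1.4,0],"twist": [0,0,0],"grip": -1},{"xyz": [0,0,0],"twist": [0,0,0],"grip": -1}]}}

```text
time: 11.42
position: [0.5712, 0.0264, 0.0706]
tcp_rot: [0.589, 0.39, -0.468, 0.531]
force: [-0.1, 0.0, -2.7]
width: 0.0143
```

Run:
```python
from h import *
st(); tip('L')
```

```text
t 11.42 pos [0.5712 0.0264 0.0706] w 0.0143 F [-0.1  0.  -2.7] q [ 0.07  0.09 -0.51  0.71 -0.06  1.78]
 x [ 0.257 -0.038 -0.966] y [ 0.956 -0.132  0.26 ] z [-0.138 -0.99   0.002] phi -97.9
tilt 15.07 yaw 0.02 roll -0.13 tip x -75.0 y -0.3 z 1.4
```

Call:
{"name": "move_arm", "arguments": {"commands": [{"xyz": [-0.4,-1.4,0],"twist": [0,0,0],"grip": -1},{"xyz": [0,0,0],"twist": [0,0,0],"grip": -1}]}}

```text
time: 11.58
position: [0.5698, 0.0266, 0.0706]
tcp_rot: [0.589, 0.39, -0.468, 0.531]
force: [-0.1, 0.5, -2.9]
width: 0.0138
```

Run:
```python
from h import *
st(); tip('L')
plan([bt(10,-76,0.8,'L'),bt(5,-77,0.5,'L'),bt(0,-77,0.3,'L')],-1,vmax=6,wmax=2.6)
```

```text
t 11.58 pos [0.5698 0.0266 0.0706] w 0.0138 F [-0.1  0.5 -2.9] q [ 0.07  0.08 -0.52  0.71 -0.06  1.78]
 x [ 0.257 -0.038 -0.966] y [ 0.956 -0.132  0.26 ] z [-0.138 -0.99   0.002] phi -97.9
tilt 15.07 yaw 0.02 roll -0.13 tip x -76.5 y -0.3 z 1.4
1 {"xyz":[3.8,1.7,-0.1],"twist":[0,0.1,-2.5],"grip":-1}
2 {"xyz":[3.7,1.9,-0.1],"twist":[0,0,-2.6],"grip":-1}
3 {"xyz":[3.5,1,0],"twist":[0,0,-2.5],"grip":-1}
4 {"xyz":[3.5,1.2,0],"twist":[0,0,-2.5],"grip":-1}
5 {"xyz":[3.5,1.5,0],"twist":[0,0,-2.5],"grip":-1}
6 {"xyz":[3.5,1.7,0],"twist":[0,0,-2.5],"grip":-1}
```

Run:
```python
from h import *
im,d,c,s=grab('wrist','w6')
W=cloud(im,d,c,s)
boardcheck(W,'L')
F=Rn.from_euler('z',FY,degrees=True).inv().apply(W.reshape(-1,3)-BAY['L'])*1000; F[:,0]+=0.5
m=(F[:,2]>13)&(F[:,2]<19)&(F[:,0]<-45)&(F[:,0]>-110)&(F[:,1]<110)
for y0 in (30,52,60,70,80):
    q=F[m&(abs(F[:,1]-y0)<4)]; 
    if len(q): print(y0,len(q),q[:,0].min(),q[:,0].max())
m=(abs(F[:,2]-8)<2)&(F[:,1]>50); q=F[m]; 
for y0 in (53,):
    q=F[m&(abs(F[:,1]-y0)<2)]; print(len(q),q[:,0].min(),q[:,0].max())
```

```text
top plane z=15.3 + -0.0004 x + 0.0012 y (n 13992)
 y~15 x -72.0..64.9
 y~25 x -72.0..64.9
 y~35 x -71.9..65.5
 y max 45.07265263369306
30 778 -94.48136694081212 -64.65107680773262
52 893 -94.49834956311943 -67.8974722524075
60 2 -93.39398519697566 -91.09570183230768
1671 -68.51352247745389 219.44160287136202
```

View pics/w6.png

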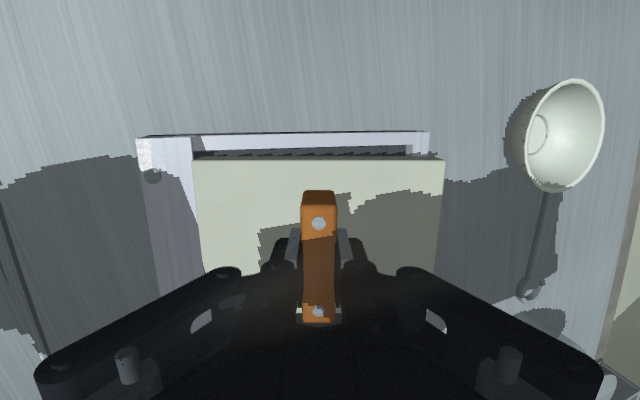

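```bash
cat >> h.py <<'E'
for k in BAY: BAY[k]=BAY[k]+Rn.from_euler('z',FY,degrees=True).apply([-.0014,0,0])
E
python3 - <<'E'
from h import *
tip('L')
plan([bt(10,-75,0.9,'L'),bt(5,-76,0.8,'L')],-1,vmax=6,wmax=2.6)
E
```

```text
tilt 15.07 yaw 0.01 roll -0.13 tip x -75.0 y -0.3 z 1.4
1 {"xyz":[3.7,1.5,-0.1],"twist":[0,0.1,-2.5],"grip":-1}
2 {"xyz":[3.7,1.6,-0.1],"twist":[0,0,-2.6],"grip":-1}
3 {"xyz":[3.4,1,0],"twist":[0,0,-2.5],"grip":-1}
4 {"xyz":[3.3,1.2,0],"twist":[0,0,-2.5],"grip":-1}
```

Call:
{"name": "move_arm", "arguments": {"commands": [{"xyz": [3.7,1.5,-0.1],"twist": [0,0,-2.5],"grip": -1},{"xyz": [3.7,1.6,-0.1],"twist": [0,0,-2.6],"grip": -1},{"xyz": [0,0,0],"twist": [0,0,0],"grip": -1}]}}

```text
time: 11.88
position: [0.5762, 0.026, 0.0641]
tcp_rot: [0.571, 0.416, -0.492, 0.509]
force: [1.1, 0.6, -3.3]
width: 0.0143
```

Run:
```python
from h import *
st();tip('L')
plan([bt(5,-76,0.8,'L'),bt(2,-76.5,0.5,'L')],-1,vmax=6,wmax=2.6)
```

```text
t 11.88 pos [0.5762 0.026  0.0641] w 0.0143 F [ 1.1  0.6 -3.3] q [ 0.06  0.16 -0.43  0.81 -0.04  1.77]
 x [ 0.17  -0.026 -0.985] y [ 0.976 -0.136  0.172] z [-0.138 -0.99   0.002] phi -97.9
tilt 9.92 yaw -0.02 roll -0.13 tip x -73.5 y -0.0 z 0.9
1 {"xyz":[3.2,0.3,0],"twist":[0,0.1,-2.5],"grip":-1}
2 {"xyz":[3.2,0.4,0],"twist":[0,0,-2.4],"grip":-1}
3 {"xyz":[2.2,0.7,0],"twist":[0,0,-1.5],"grip":-1}
4 {"xyz":[2.1,0.8,0],"twist":[0,0,-1.5],"grip":-1}
```

Call:
{"name": "move_arm", "arguments": {"commands": [{"xyz": [3.2,0.3,0],"twist": [0,0,-2.5],"grip": -1},{"xyz": [3.2,0.4,0],"twist": [0,0,-2.4],"grip": -1},{"xyz": [0,0,0],"twist": [0,0,0],"grip": -1},{"xyz": [0,0,0],"twist": [0,0,0],"grip": -1}]}}

```text
time: 12.22
position: [0.5769, 0.0258, 0.0577]
tcp_rot: [0.553, 0.439, -0.513, 0.488]
force: [-0.6, -0.2, -2.5]
width: 0.0141
```

Run:
```python
from h import *
st();tip('L')
plan([bt(2,-77,0.6,'L'),bt(0,-76.7,0.3,'L')],-1,vmax=6,wmax=2.6)
im,d,c,s=grab('wrist','w7')
```

```text
t 12.22 pos [0.5769 0.0258 0.0577] w 0.0141 F [-0.6 -0.2 -2.5] q [ 0.05  0.22 -0.35  0.91 -0.02  1.76]
 x [ 0.089 -0.015 -0.996] y [ 0.986 -0.137  0.09 ] z [-0.138 -0.99   0.002] phi -97.9
tilt 5.15 yaw -0.02 roll -0.13 tip x -76.8 y -0.1 z 0.4
1 {"xyz":[2,0.9,0],"twist":[0,0.1,-1.6],"grip":-1}
2 {"xyz":[2,1,0],"twist":[0,0,-1.6],"grip":-1}
3 {"xyz":[3.1,1.6,0],"twist":[0,0,-2],"grip":-1}
```

View pics/w7.png

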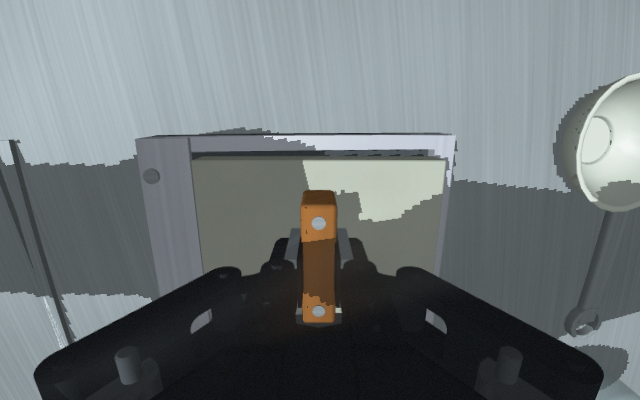

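Board seats well: its near edge at column ~192 touches the rail, its far edge ~445 sits just inside the curb. Lower the rest.

Call:
{"name": "move_arm", "arguments": {"commands": [{"xyz": [2,0.7,0],"twist": [0,0,-1.6],"grip": -1},{"xyz": [2,0.7,0],"twist": [0,0,-1.6],"grip": -1},{"xyz": [0,0,0],"twist": [0,0,0],"grip": -1}]}}

```text
time: 12.52
position: [0.5784, 0.0256, 0.054]
tcp_rot: [0.54, 0.455, -0.526, 0.474]
force: [0.2, 0.6, -3.1]
width: 0.0139
```

Run:
```python
from h import *
st();tip('L')
plan([bt(0,-76.7,0.3,'L')],-1,vmax=6,wmax=2.6)
```

```text
t 12.52 pos [0.5784 0.0256 0.054 ] w 0.0139 F [ 0.2  0.6 -3.1] q [ 0.05  0.27 -0.3   0.97 -0.01  1.76]
 x [ 0.033 -0.007 -0.999] y [ 0.99  -0.138  0.033] z [-0.138 -0.99   0.002] phi -97.9
tilt 1.91 yaw -0.02 roll -0.13 tip x -77.8 y -0.1 z 1.0
1 {"xyz":[3.3,2.3,0],"twist":[0,0.1,-1.9],"grip":-1}
```

Call:
{"name": "move_arm", "arguments": {"commands": [{"xyz": [1.5,1.2,0],"twist": [0,0,-1],"grip": -1},{"xyz": [1.5,1.1,0],"twist": [0,0,-0.9],"grip": -1},{"xyz": [0.5,0,0],"twist": [0,0,0],"grip": -1},{"xyz": [0,0,0],"twist": [0,0,0],"grip": -1}]}}

```text
time: 12.85
position: [0.5806, 0.0253, 0.0509]
tcp_rot: [-0.533, -0.464, 0.534, -0.465]
force: [-2.1, 0.1, 0.6]
width: 0.0141
```

Run:
```python
from h import *
st();tip('L')
im,d,c,s=grab('wrist','w8')
boardcheck(cloud(im,d,c,s),'L')
```

```text
t 12.85 pos [0.5806 0.0253 0.0509] w 0.0141 F [-2.1  0.1  0.6] q [ 0.04  0.3  -0.26  1.01 -0.    1.75]
 x [-0.    -0.002 -1.   ] y [ 0.99  -0.138  0.   ] z [-0.138 -0.99   0.002] phi -97.9
tilt 0.00 yaw -0.02 roll -0.12 tip x -76.9 y -0.1 z 0.4
top plane z=15.4 + 0.0005 x + 0.0023 y (n 13986)
 y~15 x -72.0..65.5
 y~25 x -71.9..65.4
 y~35 x -72.0..65.3
 y max 45.101776177687874
```

View pics/w8.png

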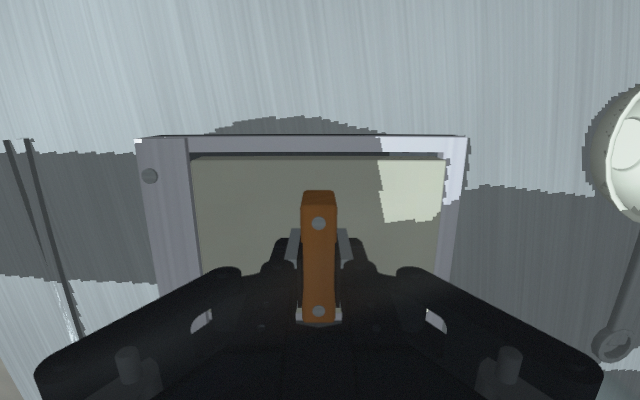

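Call:
{"name": "move_arm", "arguments": {"commands": [{"xyz": [0.6,0,0],"twist": [0,0,0],"grip": -1},{"xyz": [0,0,0],"twist": [0,0,0],"grip": -0.1},{"xyz": [0,0,0],"twist": [0,0,0],"grip": -0.1},{"xyz": [0,0,0],"twist": [0,0,0],"grip": -0.1},{"xyz": [-20,0,0],"twist": [0,0,0],"grip": -0.1},{"xyz": [-36,0,0],"twist": [0,0,0],"grip": -0.1},{"xyz": [-36,0,0],"twist": [0,0,0],"grip": -0.1},{"xyz": [-36,0,0],"twist": [0,0,0],"grip": -0.1},{"xyz": [0,0,0],"twist": [0,0,0],"grip": -0.1},{"xyz": [0,0,0],"twist": [0,0,0],"grip": -0.1}]}}

```text
time: 13.73
position: [0.5822, 0.0256, 0.1807]
tcp_rot: [0.534, 0.463, -0.532, 0.466]
force: [0.2, -0.3, -0.6]
width: 0.0382
```

```bash
cat >> h.py <<'E'
def inframe(W,bay):
    F=Rn.from_euler('z',FY,degrees=True).inv().apply(W.reshape(-1,3)-BAY[bay])*1000
    return F.reshape(W.shape)
E
python3 - <<'E'
from h import *
st()
im,d,c,s=grab('wrist','w9')
W=cloud(im,d,c,s)
F=inframe(W,'L')
m=(F[...,2]>12)&(F[...,2]<19)&(abs(F[...,0])<63)&(abs(F[...,1])<43)
q=F[m]; A=np.c_[q[:,:2],np.ones(len(q))]; print(np.linalg.lstsq(A,q[:,2],rcond=None)[0],len(q))
print('grip',rect(W,.048,.062,.4,.75,-.02,.1), BAY['L'])
print('other',rect(W,.036,.05,.25,.7,.12,.38), rect(W,.011,.021,.25,.5,.1,.38))
plan([([0.3963,0.2655,0.19],toolR(-103.4))],-0.1)
E
```

```text
t 13.73 pos [0.5822 0.0256 0.1807] w 0.0382 F [ 0.2 -0.3 -0.6] q [ 0.05  0.24 -0.05  1.28 -0.    1.75]
 x [ 0.005 -0.002 -1.   ] y [ 0.99  -0.138  0.005] z [-0.138 -0.99   0.001] phi -97.9
[8.11779143e-04 3.59461421e-04 1.57941161e+01] 10076
grip [(np.int32(1247), 580.9, 24.1, 60.0, 16.0, 82.4, 55.6)] [0.58081329 0.02429242 0.012     ]
other [] [(np.int32(890), 386.8, 222.2, 131.5, 7.8, 168.7, 15.3)]
1 {"xyz":[-1.5,-27,-26.5],"twist":[0.7,0,0],"grip":-0.1}
2 {"xyz":[-1.6,-27.3,-26.2],"twist":[0.7,0,0],"grip":-0.1}
3 {"xyz":[-1.5,-27.7,-25.8],"twist":[0.7,0,0],"grip":-0.1}
4 {"xyz":[-1.5,-27.9,-25.5],"twist":[0.6,0.1,0],"grip":-0.1}
5 {"xyz":[-1.5,-28.3,-25.3],"twist":[0.7,0,-0.1],"grip":-0.1}
6 {"xyz":[-1.4,-28.5,-24.8],"twist":[0.7,0,0],"grip":-0.1}
7 {"xyz":[-1.5,-28.8,-24.5],"twist":[0.7,0,0],"grip":-0.1}
8 {"xyz":[-1.4,-29.2,-24.2],"twist":[0.7,0,0],"grip":-0.1}
```

View pics/w9.png

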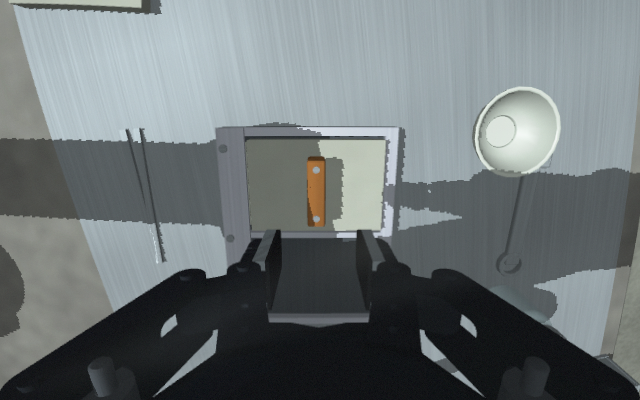

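Call:
{"name": "move_arm", "arguments": {"commands": [{"xyz": [-1.5,-27,-26.5],"twist": [0.7,0,0],"grip": -0.1},{"xyz": [-1.5,-27.3,-26.2],"twist": [0.7,0,0],"grip": -0.1},{"xyz": [-1.5,-27.7,-25.8],"twist": [0.7,0,0],"grip": -0.1},{"xyz": [-1.5,-27.9,-25.5],"twist": [0.6,0,0],"grip": -0.1},{"xyz": [-1.5,-28.3,-25.3],"twist": [0.7,0,0],"grip": -0.1},{"xyz": [-1.5,-28.5,-24.8],"twist": [0.7,0,0],"grip": -0.1},{"xyz": [-1.5,-28.8,-24.5],"twist": [0.7,0,0],"grip": -0.1},{"xyz": [-1.5,-29.2,-24.2],"twist": [0.7,0,0],"grip": -0.1},{"xyz": [0,0,0],"twist": [0,0,0],"grip": -0.1},{"xyz": [0,0,0],"twist": [0,0,0],"grip": -0.1}]}}

```text
time: 14.62
position: [0.394, 0.2665, 0.1879]
tcp_rot: [-0.552, -0.439, 0.556, -0.44]
force: [-0.6, -0.8, -0.7]
width: 0.0389
```

Run:
```python
from h import *
st()
im,d,c,s=grab('wrist','w10')
W=cloud(im,d,c,s)
g=rect(W,.036,.05,.25,.7,.12,.38);print(g, rect(W,.011,.021,.25,.55,.1,.38),'blk',rect(W,.038,.05,.4,.7,.38,.6))
if g:
    g=g[0]; phi=g[5]-90-90
    plan([([g[1]/1000,g[2]/1000,0.065],toolR(phi)),([g[1]/1000,g[2]/1000,0.038],None)],-0.1,vmax=27)
```

```text
t 14.62 pos [0.394  0.2665 0.1879] w 0.0389 F [-0.6 -0.8 -0.7] q [ 0.6   0.04 -0.26  1.27 -0.    2.4 ]
 x [-0.003 -0.004 -1.   ] y [ 0.974 -0.228 -0.002] z [-0.228 -0.974  0.004] phi -103.2
[(np.int32(1058), 396.6, 265.4, 59.4, 15.4, 76.6, 43.7)] [(np.int32(9809), 396.3, 265.1, 130.8, 90.3, 166.7, 15.8)] blk []
1 {"xyz":[24.6,0.4,-0.1],"twist":[0,0,0],"grip":-0.1}
2 {"xyz":[24.6,0.4,-0.2],"twist":[0,0.1,0],"grip":-0.1}
3 {"xyz":[24.6,0.4,-0.1],"twist":[0.1,0,0.1],"grip":-0.1}
4 {"xyz":[24.7,0.4,-0.1],"twist":[0,0.1,0],"grip":-0.1}
5 {"xyz":[24.6,0.3,-0.1],"twist":[0,0,0],"grip":-0.1}
6 {"xyz":[27,0,0],"twist":[0,0,0],"grip":-0.1}
```

View pics/w10.png

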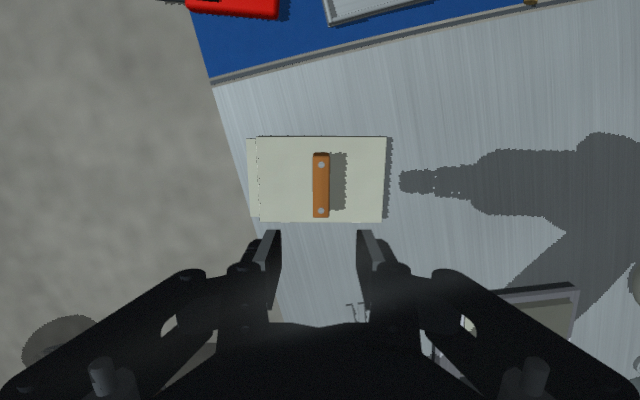

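Board B unmoved, its tongue at column ~250 (robot side). Descend.

Call:
{"name": "move_arm", "arguments": {"commands": [{"xyz": [24.6,0.4,0],"twist": [0,0,0],"grip": -0.1},{"xyz": [24.6,0.4,0],"twist": [0,0.1,0],"grip": -0.1},{"xyz": [24.6,0.4,0],"twist": [0,0,0.1],"grip": -0.1},{"xyz": [24.6,0.4,0],"twist": [0,0.1,0],"grip": -0.1},{"xyz": [24.6,0.4,0],"twist": [0,0,0],"grip": -0.1},{"xyz": [14,0,0],"twist": [0,0,0],"grip": -0.1},{"xyz": [8,0,0],"twist": [0,0,0],"grip": -0.1},{"xyz": [4,0,0],"twist": [0,0,0],"grip": -0.1},{"xyz": [0,0,0],"twist": [0,0,0],"grip": -0.1},{"xyz": [0,0,0],"twist": [0,0,0],"grip": -0.1}]}}

```text
time: 15.5
position: [0.3984, 0.2647, 0.0411]
tcp_rot: [0.556, 0.438, -0.554, 0.438]
force: [0.2, -0.6, 0.9]
width: 0.0383
```

Call:
{"name": "move_arm", "arguments": {"commands": [{"xyz": [0,0,0],"twist": [0,0,0],"grip": -1},{"xyz": [0,0,0],"twist": [0,0,0],"grip": -1},{"xyz": [0,0,0],"twist": [0,0,0],"grip": -1},{"xyz": [0,0,0],"twist": [0,0,0],"grip": -1}], "squeeze": 90}}

```text
time: 15.83
position: [0.3983, 0.2654, 0.0419]
tcp_rot: [0.556, 0.438, -0.554, 0.438]
force: [-1.8, -0.5, 5.7]
width: 0.0141
```

Run:
```python
from h import *
st()
p,R=cur()
e=Rn.from_euler('z',-13.4,degrees=True).inv().apply(p-np.array([.3966,.2654,0])); print(e)
rel=(np.array([0,e[1],p[2]]),REL[1])
plan([([p[0],p[1],0.096],None),bt(15,-50,25,'R',rel=rel)],-1,vmax=33,wmax=6)
```

```text
t 15.83 pos [0.3983 0.2654 0.0419] w 0.0141 F [-1.8 -0.5  5.7] q [ 0.59  0.12 -0.51  0.94 -0.    2.39]
 x [ 0.003  0.002 -1.   ] y [ 0.973 -0.232  0.003] z [-0.232 -0.973 -0.003] phi -103.4
[0.00163511 0.00039285 0.04191437]
1 {"xyz":[-27,0.1,-0.1],"twist":[0,0,0],"grip":-1}
2 {"xyz":[-27.1,0,0],"twist":[0,0,0],"grip":-1}
3 {"xyz":[-0.1,21.4,24.6],"twist":[-0.5,0,1.2],"grip":-1}
4 {"xyz":[0.3,21.1,24.7],"twist":[-0.4,0.1,1.3],"grip":-1}
5 {"xyz":[0.8,21,24.9],"twist":[-0.5,0,1.2],"grip":-1}
6 {"xyz":[1.1,20.8,25.1],"twist":[-0.4,0.1,1.2],"grip":-1}
7 {"xyz":[1.6,20.5,25.3],"twist":[-0.5,0,1.3],"grip":-1}
8 {"xyz":[2.1,20.3,25.4],"twist":[-0.4,0.1,1.2],"grip":-1}
9 {"xyz":[2.4,20,25.6],"twist":[-0.5,0,1.2],"grip":-1}
10 {"xyz":[2.8,19.8,25.7],"twist":[-0.5,0.1,1.3],"grip":-1}
11 {"xyz":[3.3,19.5,25.9],"twist":[-0.4,0,1.2],"grip":-1}
12 {"xyz":[3.6,19.2,26],"twist":[-0.5,0.1,1.3],"grip":-1}
13 {"xyz":[4,18.9,26.3],"twist":[-0.4,0,1.2],"grip":-1}
14 {"xyz":[4.5,18.6,26.3],"twist":[-0.5,0.1,1.2],"grip":-1}
```

```bash
cat >> h.py <<'E'
RELB=(np.array([0,0.0004,0.0419]),REL[1])
E
python3 - <<'E'
from h import *
p,R=cur()
a,b=bt(15,-50,60,'R',rel=RELB); print(a)
plan([([p[0],p[1],0.135],None),(a,b)],-1,vmax=36,wmax=6)
E
```

```text
[ 0.57937636 -0.08100252  0.13240136]
1 {"xyz":[-31,0.1,-0.1],"twist":[0,0,0],"grip":-1}
2 {"xyz":[-31.1,0.1,-0.1],"twist":[0,0,0],"grip":-1}
3 {"xyz":[-31,0.1,-0.1],"twist":[0,0,0],"grip":-1}
4 {"xyz":[0.2,23.3,26.8],"twist":[-0.5,0.1,1.3],"grip":-1}
5 {"xyz":[0.7,23.1,27],"twist":[-0.5,0,1.4],"grip":-1}
6 {"xyz":[1.3,22.8,27.3],"twist":[-0.5,0.1,1.3],"grip":-1}
7 {"xyz":[1.7,22.5,27.4],"twist":[-0.5,0,1.4],"grip":-1}
8 {"xyz":[2.3,22.3,27.6],"twist":[-0.5,0.1,1.3],"grip":-1}
9 {"xyz":[2.8,21.9,27.8],"twist":[-0.5,0,1.4],"grip":-1}
10 {"xyz":[3.2,21.6,28],"twist":[-0.5,0.1,1.3],"grip":-1}
11 {"xyz":[3.7,21.4,28.2],"twist":[-0.5,0,1.4],"grip":-1}
12 {"xyz":[4.3,20.9,28.4],"twist":[-0.5,0.1,1.3],"grip":-1}
13 {"xyz":[4.6,20.6,28.6],"twist":[-0.5,0,1.4],"grip":-1}
14 {"xyz":[5.1,20.3,28.7],"twist":[-0.5,0.1,1.3],"grip":-1}
```

Call:
{"name": "move_arm", "arguments": {"commands": [{"xyz": [-31,0,0],"twist": [0,0,0],"grip": -1},{"xyz": [-31,0,0],"twist": [0,0,0],"grip": -1},{"xyz": [-31,0,0],"twist": [0,0,0],"grip": -1},{"xyz": [0.2,23.3,26.8],"twist": [-0.5,0.1,1.3],"grip": -1},{"xyz": [0.7,23.1,27],"twist": [-0.5,0,1.4],"grip": -1},{"xyz": [1.3,22.8,27.3],"twist": [-0.5,0.1,1.3],"grip": -1},{"xyz": [1.7,22.5,27.4],"twist": [-0.5,0,1.4],"grip": -1},{"xyz": [2.3,22.3,27.6],"twist": [-0.5,0.1,1.3],"grip": -1},{"xyz": [2.8,21.9,27.8],"twist": [-0.5,0,1.4],"grip": -1}]}}

```text
time: 16.58
position: [0.4965, 0.0744, 0.1323]
tcp_rot: [0.575, 0.413, -0.508, 0.49]
force: [1.1, 0.7, -3.3]
width: 0.0135
```

Call:
{"name": "move_arm", "arguments": {"commands": [{"xyz": [3.2,21.6,28],"twist": [-0.5,0.1,1.3],"grip": -1},{"xyz": [3.7,21.4,28.2],"twist": [-0.5,0,1.4],"grip": -1},{"xyz": [4.3,20.9,28.4],"twist": [-0.5,0.1,1.3],"grip": -1},{"xyz": [4.6,20.6,28.6],"twist": [-0.5,0,1.4],"grip": -1},{"xyz": [5.1,20.3,28.7],"twist": [-0.5,0.1,1.3],"grip": -1},{"xyz": [0,0,0],"twist": [0,0,0],"grip": -1},{"xyz": [0,0,0],"twist": [0,0,0],"grip": -1}]}}

```text
time: 17.17
position: [0.5783, -0.0833, 0.1306]
tcp_rot: [0.589, 0.391, -0.47, 0.529]
force: [-0.0, 0.3, -3.9]
width: 0.0139
```

Run:
```python
from h import *
st();tip('R',RELB)
im,d,c,s=grab('wrist','w11')
boardcheck(cloud(im,d,c,s),'R',RELB)
plan([bt(15,-57,15,'R',rel=RELB),bt(15,-57,4,'R',rel=RELB)],-1,vmax=25,wmax=6)
```

```text
t 17.17 pos [ 0.5783 -0.0833  0.1306] w 0.0139 F [-0.   0.3 -3.9] q [-0.14  0.07 -0.4   0.85 -0.    1.57]
 x [ 0.253 -0.037 -0.967] y [ 0.957 -0.136  0.256] z [-0.141 -0.99   0.001] phi -98.1
tilt 14.83 yaw -0.17 roll -0.05 tip x -51.0 y -2.3 z 58.4
top plane z=15.6 + 0.0001 x + -0.0027 y (n 13830)
 y~15 x -64.2..65.4
 y~25 x -63.9..65.6
 y~35 x -64.3..65.9
 y max 43.747238833537445
1 {"xyz":[20.1,-8.3,-0.7],"twist":[0,0,0.1],"grip":-1}
2 {"xyz":[20.2,-8.2,-0.6],"twist":[-0.1,0.1,0.1],"grip":-1}
3 {"xyz":[10.6,-2.9,0],"twist":[0,0,0],"grip":-1}
```

View pics/w11.png

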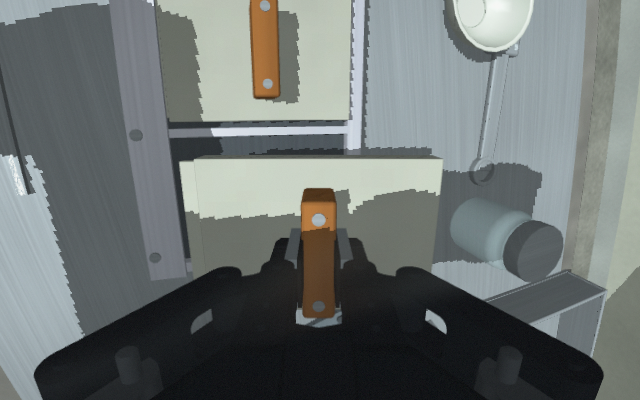

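Call:
{"name": "move_arm", "arguments": {"commands": [{"xyz": [20,-8.3,-1],"twist": [0,0,0.1],"grip": -1},{"xyz": [20,-8.2,-1],"twist": [0,0,0.1],"grip": -1},{"xyz": [10,-2.9,-1],"twist": [0,0,0],"grip": -1},{"xyz": [0,0,0],"twist": [0,0,0],"grip": -1},{"xyz": [0,0,0],"twist": [0,0,0],"grip": -1}]}}

```text
time: 17.63
position: [0.5728, -0.077, 0.0776]
tcp_rot: [0.589, 0.391, -0.468, 0.531]
force: [-0.2, 0.5, -3.1]
width: 0.0141
```

Run:
```python
from h import *
st();tip('R',RELB)
plan([bt(15,-73,2,'R',rel=RELB)],-1,vmax=4,wmax=6)
```

```text
t 17.63 pos [ 0.5728 -0.077   0.0776] w 0.0141 F [-0.2  0.5 -3.1] q [-0.13  0.09 -0.5   0.72 -0.    1.57]
 x [ 0.257 -0.036 -0.966] y [ 0.957 -0.131  0.259] z [-0.136 -0.991  0.001] phi -97.8
tilt 15.01 yaw 0.08 roll -0.05 tip x -57.1 y 2.9 z 5.1
1 {"xyz":[-0.2,-3.2,0.6],"twist":[0,0,0],"grip":-1}
2 {"xyz":[-0.2,-3.3,0.6],"twist":[0,0,0],"grip":-1}
3 {"xyz":[-0.2,-3.2,0.6],"twist":[0,0,0],"grip":-1}
4 {"xyz":[-0.3,-3.3,0.6],"twist":[0.1,0,0],"grip":-1}
5 {"xyz":[-0.2,-3.2,0.6],"twist":[0,0,0],"grip":-1}
```

Call:
{"name": "move_arm", "arguments": {"commands": [{"xyz": [2.5,-0.6,0.8],"twist": [0,0,0],"grip": -1},{"xyz": [-0.8,-3.2,0.6],"twist": [0,0,0],"grip": -1},{"xyz": [-0.8,-3.2,0.6],"twist": [0,0,0],"grip": -1},{"xyz": [-0.8,-3.2,0],"twist": [0,0,0],"grip": -1},{"xyz": [0,0,0],"twist": [0,0,0],"grip": -1},{"xyz": [0,0,0],"twist": [0,0,0],"grip": -1}]}}

```text
time: 18.13
position: [0.5631, -0.0786, 0.0755]
tcp_rot: [0.59, 0.39, -0.468, 0.531]
force: [0.0, 0.8, -4.1]
width: 0.0142
```

Run:
```python
from h import *
st();tip('R',RELB)
```

```text
t 18.13 pos [ 0.5631 -0.0786  0.0755] w 0.0142 F [ 0.   0.8 -4.1] q [-0.14  0.07 -0.52  0.71 -0.    1.57]
 x [ 0.258 -0.037 -0.965] y [ 0.956 -0.133  0.261] z [-0.138 -0.99   0.001] phi -97.9
tilt 15.13 yaw -0.00 roll -0.05 tip x -66.3 y 0.1 z 2.9
```

Level entry now: 6 mm more, slightly down.

Call:
{"name": "move_arm", "arguments": {"commands": [{"xyz": [-0.2,-2.1,0],"twist": [0,0,0],"grip": -1},{"xyz": [-0.2,-2.1,0],"twist": [0,0,0],"grip": -1},{"xyz": [-0.4,-2.0,0],"twist": [0,0,0],"grip": -1},{"xyz": [0,0,0],"twist": [0,0,0],"grip": -1},{"xyz": [0,0,0],"twist": [0,0,0],"grip": -1}]}}

```text
time: 18.55
position: [0.557, -0.0777, 0.0742]
tcp_rot: [0.589, 0.39, -0.468, 0.531]
force: [0.2, 0.1, -2.9]
width: 0.0139
```

Run:
```python
from h import *
st();tip('R',RELB)
plan([bt(10,-75,1,'R',rel=RELB),bt(5,-76.2,0.9,'R',rel=RELB)],-1,vmax=6,wmax=2.6)
im,d,c,s=grab('wrist','w12')
```

```text
t 18.55 pos [ 0.557  -0.0777  0.0742] w 0.0139 F [ 0.2  0.1 -2.9] q [-0.14  0.06 -0.53  0.71 -0.    1.57]
 x [ 0.258 -0.037 -0.965] y [ 0.956 -0.133  0.26 ] z [-0.138 -0.99   0.001] phi -97.9
tilt 15.09 yaw 0.01 roll -0.05 tip x -72.6 y 0.2 z 1.7
1 {"xyz":[3.5,0.4,0.1],"twist":[0,0,-2.5],"grip":-1}
2 {"xyz":[3.5,0.6,0.1],"twist":[0,0.1,-2.6],"grip":-1}
3 {"xyz":[3.4,1.1,0],"twist":[0,0,-2.5],"grip":-1}
4 {"xyz":[3.3,1.2,0],"twist":[0,0,-2.5],"grip":-1}
```

View pics/w12.png

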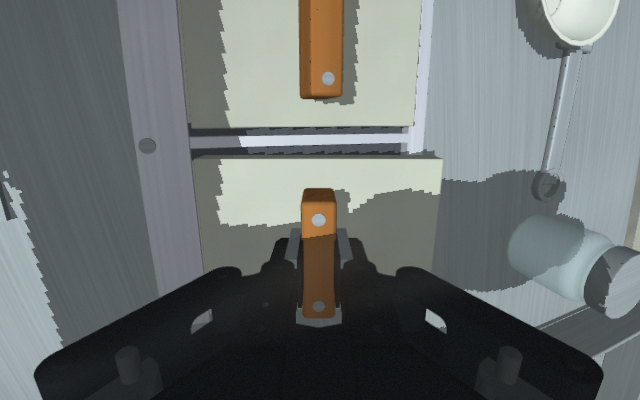

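Tongue is under the rail lip (board edge at column ~192). Lower.

Call:
{"name": "move_arm", "arguments": {"commands": [{"xyz": [3.5,0.4,0],"twist": [0,0,-2.5],"grip": -1},{"xyz": [3.5,0.6,0],"twist": [0,0,-2.6],"grip": -1},{"xyz": [0,0,0],"twist": [0,0,0],"grip": -1}]}}

```text
time: 18.85
position: [0.561, -0.0782, 0.0676]
tcp_rot: [0.571, 0.416, -0.491, 0.509]
force: [1.0, -0.6, -3.4]
width: 0.0139
```

Run:
```python
from h import *
st();tip('R',RELB)
plan([bt(5,-76,0.9,'R',rel=RELB)],-1,vmax=6,wmax=2.6)
```

```text
t 18.85 pos [ 0.561  -0.0782  0.0676] w 0.0139 F [ 1.  -0.6 -3.4] q [-0.14  0.14 -0.45  0.81 -0.    1.57]
 x [ 0.171 -0.025 -0.985] y [ 0.976 -0.135  0.173] z [-0.138 -0.99   0.001] phi -97.9
tilt 9.94 yaw 0.00 roll -0.05 tip x -73.6 y 0.2 z 1.0
1 {"xyz":[3.3,0.5,0.1],"twist":[0,0,-2.5],"grip":-1}
2 {"xyz":[3.2,0.6,0.1],"twist":[0,0.1,-2.4],"grip":-1}
```

Call:
{"name": "move_arm", "arguments": {"commands": [{"xyz": [3.2,0.4,0],"twist": [0,0,-2.5],"grip": -1},{"xyz": [3.2,0.5,0],"twist": [0,0,-2.4],"grip": -1},{"xyz": [0,0,0],"twist": [0,0,0],"grip": -1},{"xyz": [0,0,0],"twist": [0,0,0],"grip": -1}]}}

```text
time: 19.18
position: [0.5621, -0.0784, 0.0612]
tcp_rot: [0.553, 0.44, -0.512, 0.488]
force: [-1.3, -0.4, -3.8]
width: 0.0138
```

Run:
```python
from h import *
st();tip('R',RELB)
plan([bt(2,-77.2,0.9,'R',rel=RELB)],-1,vmax=6,wmax=1.6)
```

```text
t 19.18 pos [ 0.5621 -0.0784  0.0612] w 0.0138 F [-1.3 -0.4 -3.8] q [-0.14  0.2  -0.37  0.91 -0.    1.57]
 x [ 0.089 -0.013 -0.996] y [ 0.986 -0.137  0.09 ] z [-0.138 -0.99   0.001] phi -97.9
tilt 5.17 yaw -0.00 roll -0.05 tip x -76.9 y 0.2 z 0.5
1 {"xyz":[2,1,0.1],"twist":[0,0,-1.6],"grip":-1}
2 {"xyz":[1.9,1,0.1],"twist":[0,0.1,-1.6],"grip":-1}
```

Call:
{"name": "move_arm", "arguments": {"commands": [{"xyz": [2,0.8,0],"twist": [0,0,-1.6],"grip": -1},{"xyz": [2,0.8,0],"twist": [0,0,-1.6],"grip": -1},{"xyz": [0,0,0],"twist": [0,0,0],"grip": -1},{"xyz": [0,0,0],"twist": [0,0,0],"grip": -1}]}}

```text
time: 19.52
position: [0.5635, -0.0786, 0.0577]
tcp_rot: [0.541, 0.455, -0.525, 0.474]
force: [-0.9, -0.4, -3.4]
width: 0.014
```

Run:
```python
from h import *
st();tip('R',RELB)
plan([bt(0,-76.9,0.2,'R',rel=RELB)],-1,vmax=2,wmax=1.6)
```

```text
t 19.52 pos [ 0.5635 -0.0786  0.0577] w 0.0140 F [-0.9 -0.4 -3.4] q [-0.14  0.25 -0.32  0.97 -0.    1.57]
 x [ 0.034 -0.006 -0.999] y [ 0.99  -0.137  0.035] z [-0.138 -0.99   0.001] phi -97.9
tilt 2.00 yaw -0.00 roll -0.05 tip x -78.0 y 0.2 z 1.1
1 {"xyz":[1.2,0.8,0.1],"twist":[0,0,-0.7],"grip":-1}
2 {"xyz":[1.2,0.9,0.1],"twist":[0,0,-0.6],"grip":-1}
3 {"xyz":[1.2,0.8,0],"twist":[0,0.1,-0.7],"grip":-1}
```

Call:
{"name": "move_arm", "arguments": {"commands": [{"xyz": [1.2,0.8,0],"twist": [0,0,-0.7],"grip": -1},{"xyz": [1.2,0.8,0],"twist": [0,0,-0.6],"grip": -1},{"xyz": [1.2,0.8,0],"twist": [0,0,-0.7],"grip": -1},{"xyz": [0.5,0,0],"twist": [0,0,0],"grip": -1},{"xyz": [0,0,0],"twist": [0,0,0],"grip": -1}]}}

```text
time: 19.93
position: [0.5662, -0.079, 0.054]
tcp_rot: [-0.533, -0.465, 0.534, -0.464]
force: [-1.9, -0.5, 1.1]
width: 0.0143
```

Run:
```python
from h import *
st();tip('R',RELB)
```

```text
t 19.93 pos [ 0.5662 -0.079   0.054 ] w 0.0143 F [-1.9 -0.5  1.1] q [-0.14  0.28 -0.28  1.01 -0.    1.57]
 x [-0.002 -0.001 -1.   ] y [ 0.99  -0.138 -0.001] z [-0.138 -0.99   0.001] phi -97.9
tilt -0.08 yaw -0.01 roll -0.05 tip x -76.9 y 0.2 z 0.2
```

Seated. Release, rise, check both.

Call:
{"name": "move_arm", "arguments": {"commands": [{"xyz": [0.5,0,0],"twist": [0,0,0],"grip": -1},{"xyz": [0,0,0],"twist": [0,0,0],"grip": -0.1},{"xyz": [0,0,0],"twist": [0,0,0],"grip": -0.1},{"xyz": [0,0,0],"twist": [0,0,0],"grip": -0.1},{"xyz": [-20,0,0],"twist": [0,0,0],"grip": -0.1},{"xyz": [-36,0,0],"twist": [0,0,0],"grip": -0.1},{"xyz": [-36,0,0],"twist": [0,0,0],"grip": -0.1},{"xyz": [-36,0,0],"twist": [0,0,0],"grip": -0.1},{"xyz": [-36,0,0],"twist": [0,0,0],"grip": -0.1},{"xyz": [0,0,0],"twist": [0,0,0],"grip": -0.1}]}}

```text
time: 20.77
position: [0.569, -0.0792, 0.225]
tcp_rot: [0.535, 0.461, -0.531, 0.467]
force: [0.7, 1.1, -0.1]
width: 0.0382
```

```bash
cat >> h.py <<'E'
def bays(W):
    for b in 'LR':
        F=inframe(W,b); m=(F[...,2]>11)&(F[...,2]<24)&(abs(F[...,0])<63)&(abs(F[...,1])<43)
        q=F[m]
        if len(q)<200: print(b,'few',len(q)); continue
        A=np.c_[q[:,:2],np.ones(len(q))]; print(b,'plane',np.round(np.linalg.lstsq(A,q[:,2],rcond=None)[0],4),len(q))
        m=(F[...,2]>36)&(F[...,2]<50)&(abs(F[...,0])<63)&(abs(F[...,1])<43); q=F[m]
        if len(q)>50: print('  grip',cv2.minAreaRect(q[:,:2].astype(np.float32)))
E
python3 - <<'E'
from h import *
st()
im,d,c,s=grab('wrist','w13')
W=cloud(im,d,c,s); bays(W)
im,d,c,s=grab('top','t13'); bays(cloud(im,d,c,s))
p,R=cur()
plan([([0.56,-0.26,0.24],toolR(0))],0.3,vmax=38)
E
```

```text
t 20.77 pos [ 0.569  -0.0792  0.225 ] w 0.0382 F [ 0.7  1.1 -0.1] q [-0.14  0.21  0.01  1.36 -0.    1.57]
 x [ 0.01  -0.002 -1.   ] y [ 0.99  -0.138  0.01 ] z [-0.138 -0.99   0.001] phi -97.9
L plane [7.00000e-04 4.00000e-04 1.57746e+01] 9671
  grip ((-0.008713722229003906, 0.23096466064453125), (15.950196266174316, 59.8116569519043), 0.2299782633781433)
R plane [1.10000e-03 1.00000e-04 1.58008e+01] 7741
  grip ((-0.21317672729492188, -0.3649749755859375), (15.037821769714355, 60.44083023071289), 0.20350268483161926)
L plane [-8.00000e-04 -1.00000e-03  1.63373e+01] 1219
  grip ((-2.5605545043945312, 0.7855968475341797), (58.81735610961914, 17.00990104675293), 89.96778106689453)
R plane [-3.90000e-03  2.00000e-04  1.63276e+01] 398
1 {"xyz":[-1.3,1.1,11.3],"twist":[-6.1,0,0],"grip":0.3}
2 {"xyz":[-1.3,-0.1,11.3],"twist":[-6.1,0,0],"grip":0.3}
3 {"xyz":[-1.3,-1.3,11.3],"twist":[-6.2,0,0],"grip":0.3}
4 {"xyz":[-1.3,-2.5,11],"twist":[-6.1,0,0],"grip":0.3}
5 {"xyz":[-1.3,-3.7,10.7],"twist":[-6.1,0.1,0],"grip":0.3}
6 {"xyz":[-1.4,-4.8,10.3],"twist":[-6.1,0,0],"grip":0.3}
7 {"xyz":[-1.3,-5.8,9.7],"twist":[-6.1,0,0],"grip":0.3}
8 {"xyz":[-1.3,-6.9,9],"twist":[-6.2,0,0],"grip":0.3}
9 {"xyz":[-1.3,-7.7,8.3],"twist":[-6.1,0,0],"grip":0.3}
10 {"xyz":[-1.4,-8.6,7.3],"twist":[-6.1,0,0],"grip":0.3}
11 {"xyz":[-1.3,-9.4,6.4],"twist":[-6.1,0,0],"grip":0.3}
12 {"xyz":[-1.3,-10,5.4],"twist":[-6.1,0,0],"grip":0.3}
13 {"xyz":[-1.3,-10.4,4.3],"twist":[-6.1,0.1,0],"grip":0.3}
14 {"xyz":[-1.4,-10.9,3.1],"twist":[-6.2,0,0],"grip":0.3}
15 {"xyz":[-1.3,-11.2,1.9],"twist":[-6.1,0,-0.1],"grip":0.3}
16 {"xyz":[-1.3,-11.3,0.8],"twist":[-6.1,0,0],"grip":0.3}
```

View pics/w13.png

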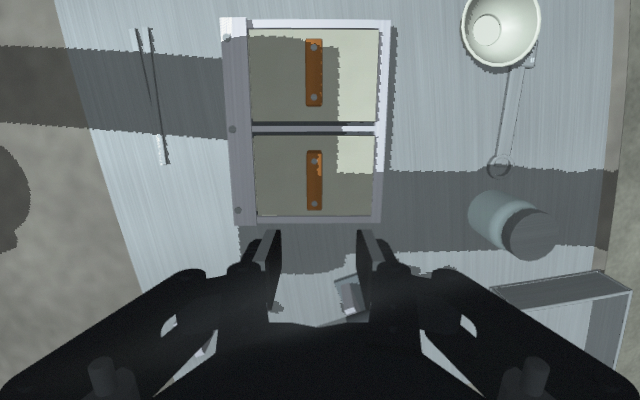

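Call:
{"name": "move_arm", "arguments": {"commands": [{"xyz": [-1.3,1.1,11.3],"twist": [-6.1,0,0],"grip": 0.3},{"xyz": [-1.3,-0.1,11.3],"twist": [-6.1,0,0],"grip": 0.3},{"xyz": [-1.3,-1.3,11.3],"twist": [-6.2,0,0],"grip": 0.3},{"xyz": [-1.3,-2.5,11],"twist": [-6.1,0,0],"grip": 0.3},{"xyz": [-1.3,-3.7,10.7],"twist": [-6.1,0,0],"grip": 0.3},{"xyz": [-1.3,-4.8,10.3],"twist": [-6.1,0,0],"grip": 0.3},{"xyz": [-1.3,-5.8,9.7],"twist": [-6.1,0,0],"grip": 0.3},{"xyz": [-1.3,-6.9,9],"twist": [-6.2,0,0],"grip": 0.3}]}}

```text
time: 21.53
position: [0.5618, -0.1697, 0.2254]
tcp_rot: [0.29, 0.646, -0.292, 0.643]
force: [-0.4, -0.2, -1.6]
width: 0.0555
```

Call:
{"name": "move_arm", "arguments": {"commands": [{"xyz": [-1.3,-7.7,8.3],"twist": [-6.1,0,0],"grip": 0.3},{"xyz": [-1.3,-8.6,7.3],"twist": [-6.1,0,0],"grip": 0.3},{"xyz": [-1.3,-9.4,6.4],"twist": [-6.1,0,0],"grip": 0.3},{"xyz": [-1.3,-10,5.4],"twist": [-6.1,0,0],"grip": 0.3},{"xyz": [-1.3,-10.4,4.3],"twist": [-6.1,0,0],"grip": 0.3},{"xyz": [-1.3,-10.9,3.1],"twist": [-6.2,0,0],"grip": 0.3},{"xyz": [-1.3,-11.2,1.9],"twist": [-6.1,0,0],"grip": 0.3},{"xyz": [-1.3,-11.3,0.8],"twist": [-6.1,0,0],"grip": 0.3},{"xyz": [0,0,0],"twist": [0,0,0],"grip": 0.3},{"xyz": [0,0,0],"twist": [0,0,0],"grip": 0.3}]}}

```text
time: 22.37
position: [0.5585, -0.2599, 0.2362]
tcp_rot: [0.002, 0.709, -0.001, 0.706]
force: [0.5, 0.3, 0.4]
width: 0.0555
```

Run:
```python
from h import *
st()
im,d,c,s=grab('wrist','w14'); np.savez('pics/w14.npz',im=im,d=d,p=s['position'],q=s['tcp_rot'])
W=cloud(im,d,c,s)
print('bars',rect(W,.062,.085,.35,.75,-.5,-.17))
```

```text
t 22.37 pos [ 0.5585 -0.2599  0.2362] w 0.0555 F [0.5 0.3 0.4] q [-0.44  0.31  0.16  1.43 -0.   -0.43]
 x [-0.004  0.001 -1.   ] y [0.004 1.    0.001] z [ 1.    -0.004 -0.004] phi -0.2
bars [(np.int32(3861), 528.0, -405.6, 151.1, 27.2, 21.7, 71.6), (np.int32(3151), 620.0, -247.5, 150.4, 27.6, 13.7, 72.2)]
```

View pics/w14.png

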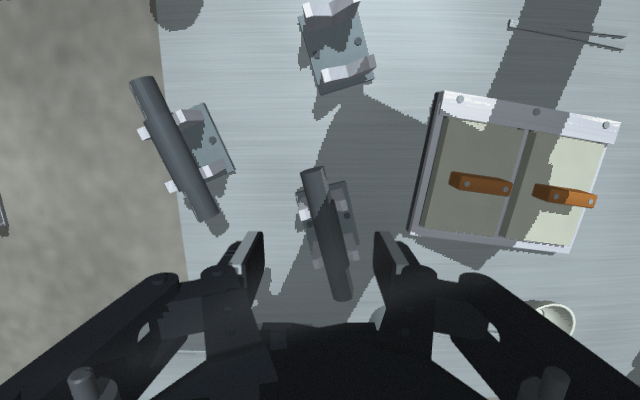

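```bash
cat >> h.py <<'E'
def flats(W,cx,cy,yaw,cz=60.,show=True):
    """bar cloud in bar frame; per-angle radius for middle and ends. angle measured from up toward +y(bar frame left)"""
    P=Rn.from_euler('z',yaw,degrees=True).inv().apply(W.reshape(-1,3)*1000-np.array([cx,cy,cz]))
    r=np.hypot(P[:,1],P[:,2]); a=np.degrees(np.arctan2(P[:,1],P[:,2]))
    ok=(r<18)&(r>7)
    for nm,m in (('mid',abs(P[:,0])<20),('e-',(P[:,0]<-42)&(P[:,0]>-72)),('e+',(P[:,0]>42)&(P[:,0]<72))):
        m=m&ok; 
        print(nm,' '.join('%d:%.1f(%d)'%(b,np.median(r[m&(abs(a-b)<5)]),(m&(abs(a-b)<5)).sum()) for b in range(-180,180,10) if (m&(abs(a-b)<5)).sum()>8))
    return P,r,a
E
python3 - <<'E'
from h import *
z=np.load('pics/w14.npz'); c=optics.calibration('wrist'); s=dict(position=z['p'],tcp_rot=z['q'])
W=cloud(z['im'],z['d'],c,s)
im,d,c,s=grab('scene');Ws=cloud(im,d,c,s)
im,d,c,s=grab('top','t14');Wt=cloud(im,d,c,s)
for n,w in (('w',W),('s',Ws),('t',Wt)):
    print(n);flats(w,620,-247.5,13.7);flats(w,528,-405.6,21.7)
im=z['im'];cv2.imwrite('pics/w14z.png',cv2.resize(im[60:310,110:370],None,fx=2.4,fy=2.4,interpolation=cv2.INTER_CUBIC)[:,:,::-1])
E
```

```text
w
mid -70:14.0(20) -60:14.0(31) -50:14.0(49) -40:14.0(54) -30:14.0(72) -20:13.8(77) -10:13.9(76) 0:13.9(83) 10:13.8(81) 20:13.7(79) 30:13.8(69) 40:13.6(67) 50:13.7(47) 60:13.7(42) 70:13.7(27) 80:13.8(14)
e- -70:13.9(17) -60:13.9(21) -50:13.9(49) -40:13.9(43) -30:13.9(62) -20:13.7(62) -10:14.2(67) 0:13.7(72) 10:13.8(65) 20:13.6(72) 30:13.9(60) 40:13.4(23) 50:11.7(19) 70:10.2(12) 90:10.1(11) 100:10.7(10) 110:11.5(13) 120:13.0(15)
e+ -70:13.8(13) -60:13.8(24) -50:13.8(26) -40:13.8(35) -30:13.8(48) -20:13.7(51) -10:13.6(45) 0:13.8(54) 10:13.7(49) 20:13.6(50) 30:13.8(48) 40:13.4(22) 50:12.1(10) 60:10.9(10) 70:10.4(9) 110:11.7(10)
mid -60:14.9(15) -50:14.6(27) -40:14.4(54) -30:14.2(65) -20:14.1(89) -10:13.7(94) 0:13.5(97) 10:13.3(102) 20:13.0(107) 30:13.1(99) 40:12.7(94) 50:12.5(86) 60:12.6(73) 70:12.5(66) 80:12.5(51) 90:12.5(33) 100:12.4(34)
e- -30:12.7(10) -20:13.7(39) -10:13.7(70) 0:13.5(85) 10:13.4(87) 20:13.0(89) 30:13.1(83) 40:12.8(73) 50:12.9(70) 60:12.7(65) 70:12.5(58) 80:12.6(40) 90:12.6(38) 100:12.7(16)
e+ -20:14.0(40) -10:13.8(67) 0:13.7(66) 10:13.3(70) 20:13.2(70) 30:13.1(69) 40:12.9(64) 50:12.8(59) 60:12.8(48) 70:12.6(42) 80:12.6(34) 90:12.4(22) 100:12.4(13) 110:12.8(12)
s
mid 10:11.8(9)
e- 
e+ 
mid 
e- 
e+ 
t
mid -20:13.0(10) -10:14.2(10) 0:14.8(13) 10:14.7(17) 20:14.4(13) 30:13.8(12) 40:13.8(13) 50:14.4(14) 60:14.6(14) 70:15.1(9)
e- -30:13.0(9) -10:13.3(9) 0:15.3(9) 10:13.9(10) 20:15.0(12) 30:15.1(9) 40:13.7(9)
e+ -10:13.6(10) 10:15.1(12) 20:15.4(13) 30:15.7(9)
mid 10:14.0(10) 40:12.8(10) 50:13.4(12) 60:12.4(9)
e- 
e+ 50:13.7(10)
```

View pics/w14z.png

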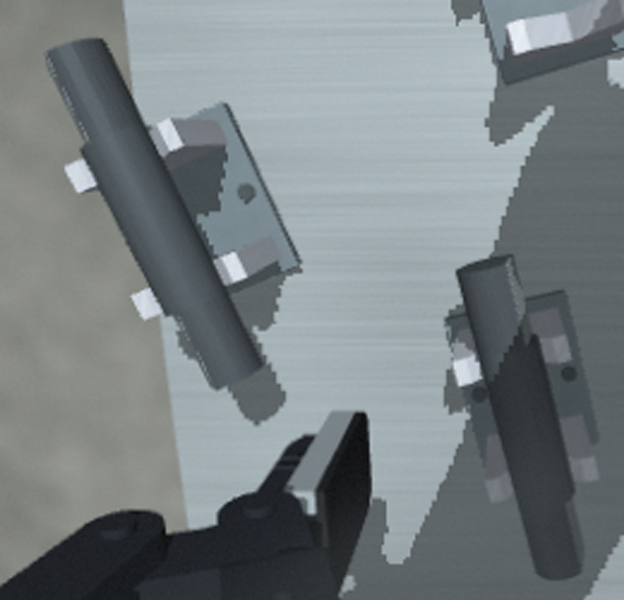

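```bash
cat >> h.py <<'E'
from scipy.optimize import least_squares
def flatfit(W,cx,cy,yaw,cz=60.,guess=0,lo=-180,hi=180):
    """fit axis y,z offset (mid) then flat direction (angle from up toward +y) from end points"""
    P=Rn.from_euler('z',yaw,degrees=True).inv().apply(W.reshape(-1,3)*1000-np.array([cx,cy,cz]))
    P=P[np.hypot(P[:,1],P[:,2])<20]
    mid=P[(abs(P[:,0])<20)&(P[:,2]>0)]
    f=least_squares(lambda v:np.hypot(mid[:,1]-v[0],mid[:,2]-v[1])-14,[0,0],loss='soft_l1').x
    out=[f.round(2)]
    for s in (-1,1):
        e=P[(P[:,0]*s>42)&(P[:,0]*s<72)]; y=e[:,1]-f[0]; z=e[:,2]-f[1]; r=np.hypot(y,z); a=np.arctan2(y,z)
        k=(r>8)&(r<15.5); r,a=r[k],a[k]
        def res(th):
            d=np.cos(a-th); rr=np.where(d>10/14,10/np.maximum(d,.1),14); return np.minimum(abs(r-rr),2).sum()
        ths=np.radians(np.arange(-180,180,1.)); c=[res(t) for t in ths]; out.append((np.degrees(ths[int(np.argmin(c))]).round(0),len(r),round(min(c)/len(r),2)))
    return out
E
python3 - <<'E'
from h import *
z=np.load('pics/w14.npz'); c=optics.calibration('wrist'); s=dict(position=z['p'],tcp_rot=z['q'])
W=cloud(z['im'],z['d'],c,s)
print(flatfit(W,620,-247.5,13.7)); print(flatfit(W,528,-405.6,21.7))
ax=np.array([.620,-.2475,.060]); R=toolR(13.7,0,-42); xh=R.apply([1,0,0])
plan([(ax-xh*.12,R),(ax-xh*0.03,R),(ax,R)],0.15,vmax=30,wmax=6.5)
E
```

```text
[array([-0.18, -0.18]), (np.float64(81.0), 710, np.float64(0.41)), (np.float64(83.0), 529, np.float64(0.45))]
[array([-1.41, -0.43]), (np.float64(-56.0), 842, np.float64(0.51)), (np.float64(-61.0), 703, np.float64(0.53))]
1 {"xyz":[12.6,12.8,6],"twist":[-1.9,-0.7,-6],"grip":0.15}
2 {"xyz":[11.2,13.9,6.4],"twist":[-1.8,-0.8,-5.9],"grip":0.15}
3 {"xyz":[9.9,14.7,6.6],"twist":[-1.9,-0.7,-6],"grip":0.15}
4 {"xyz":[8.3,15.5,7.1],"twist":[-1.9,-0.8,-6],"grip":0.15}
5 {"xyz":[6.8,16,7.4],"twist":[-1.9,-0.7,-6],"grip":0.15}
6 {"xyz":[5.2,16.4,7.9],"twist":[-1.8,-0.8,-5.9],"grip":0.15}
7 {"xyz":[3.7,16.6,8.4],"twist":[-1.9,-0.7,-6],"grip":0.15}
8 {"xyz":[30,0,0],"twist":[0,0,0],"grip":0.15}
9 {"xyz":[30,0,0],"twist":[0,0,0],"grip":0.15}
10 {"xyz":[29.9,0,0],"twist":[0,0,0],"grip":0.15}
11 {"xyz":[15,0,0],"twist":[0,0,0],"grip":0.15}
12 {"xyz":[15,0,0],"twist":[0,0,0],"grip":0.15}
```

Call:
{"name": "move_arm", "arguments": {"commands": [{"xyz": [12.6,12.8,6],"twist": [-1.9,-0.7,-6],"grip": 0.15},{"xyz": [11.2,13.9,6.4],"twist": [-1.8,-0.8,-5.9],"grip": 0.15},{"xyz": [9.9,14.7,6.6],"twist": [-1.9,-0.7,-6],"grip": 0.15},{"xyz": [8.3,15.5,7.1],"twist": [-1.9,-0.8,-6],"grip": 0.15},{"xyz": [6.8,16,7.4],"twist": [-1.9,-0.7,-6],"grip": 0.15},{"xyz": [5.2,16.4,7.9],"twist": [-1.8,-0.8,-5.9],"grip": 0.15},{"xyz": [3.7,16.6,8.4],"twist": [-1.9,-0.7,-6],"grip": 0.15},{"xyz": [0,0,0],"twist": [0,0,0],"grip": 0.15},{"xyz": [0,0,0],"twist": [0,0,0],"grip": 0.15}]}}

```text
time: 23.27
position: [0.6001, -0.1679, 0.1478]
tcp_rot: [-0.332, 0.625, -0.171, 0.685]
force: [-0.1, -0.2, 1.4]
width: 0.0493
```

Run:
```python
from h import *
st()
im,d,c,s=grab('wrist','w15')
W=cloud(im,d,c,s)
print(flatfit(W,620,-247.5,13.7));print(rect(W,.062,.085,.35,.75,-.33,-.17))
ax=np.array([.620,-.2475,.060]); R=toolR(13.7,0,-42); xh=R.apply([1,0,0])
plan([(ax-xh*0.03,R),(ax,R)],0.15,vmax=30,wmax=6.5)
```

```text
t 23.27 pos [ 0.6001 -0.1679  0.1478] w 0.0493 F [-0.1 -0.2  1.4] q [ 0.02  0.19 -0.35  0.84 -0.71 -0.29]
 x [ 0.159 -0.649 -0.744] y [-0.181  0.722 -0.668] z [ 0.971  0.241 -0.002] phi 14.0
[array([-0.22, -0.37]), (np.float64(80.0), 1361, np.float64(0.48)), (np.float64(80.0), 940, np.float64(0.43))]
[(np.int32(4427), 619.5, -245.3, 150.0, 24.9, 13.7, 71.6)]
1 {"xyz":[22.6,0,-0.1],"twist":[0,0,0],"grip":0.15}
2 {"xyz":[22.7,0,-0.1],"twist":[0,0.1,0],"grip":0.15}
3 {"xyz":[22.6,0,0],"twist":[0.1,0,0],"grip":0.15}
4 {"xyz":[22.7,0,0],"twist":[0,0,0],"grip":0.15}
5 {"xyz":[30,0,0],"twist":[0,0,0],"grip":0.15}
```

View pics/w15.png

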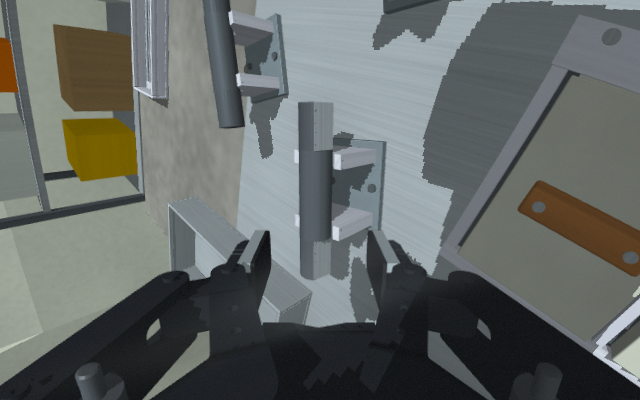

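Call:
{"name": "move_arm", "arguments": {"commands": [{"xyz": [22.6,0,0],"twist": [0,0,0],"grip": 0.15},{"xyz": [22.6,0,0],"twist": [0,0,0],"grip": 0.15},{"xyz": [22.6,0,0],"twist": [0,0,0],"grip": 0.15},{"xyz": [22.6,0,0],"twist": [0,0,0],"grip": 0.15},{"xyz": [16,0,0],"twist": [0,0,0],"grip": 0.15},{"xyz": [9,0,0],"twist": [0,0,0],"grip": 0.15},{"xyz": [5,0,0],"twist": [0,0,0],"grip": 0.15},{"xyz": [0,0,0],"twist": [0,0,0],"grip": 0.15},{"xyz": [0,0,0],"twist": [0,0,0],"grip": 0.15}]}}

```text
time: 24.07
position: [0.6208, -0.249, 0.0615]
tcp_rot: [-0.33, 0.624, -0.173, 0.686]
force: [-0.2, 0.1, 0.6]
width: 0.049
```

Run:
```python
from h import *
st()
ax=np.array([.620,-.2475,.060]); R=toolR(13.7,0,-42)
plan([(ax,R)],0.15,vmax=30,wmax=6.5)
```

```text
t 24.07 pos [ 0.6208 -0.249   0.0615] w 0.0490 F [-0.2  0.1  0.6] q [-0.12  0.28 -0.46  0.53 -0.68 -0.46]
 x [ 0.16  -0.65  -0.743] y [-0.175  0.722 -0.67 ] z [0.971 0.237 0.002] phi 13.7
1 {"xyz":[0.1,2.2,-0.5],"twist":[-0.1,0.1,0],"grip":0.15}
```

Call:
{"name": "move_arm", "arguments": {"commands": [{"xyz": [0,2,-0.5],"twist": [0,0,0],"grip": 0.15},{"xyz": [0,0,0],"twist": [0,0,0],"grip": -0.2},{"xyz": [0,0,0],"twist": [0,0,0],"grip": -1},{"xyz": [0,0,0],"twist": [0,0,0],"grip": -1},{"xyz": [0,0,0],"twist": [0,0,0],"grip": -1},{"xyz": [0,0,0],"twist": [0,0,0],"grip": -1}], "squeeze": 80}}

```text
time: 24.57
position: [0.6202, -0.2472, 0.0609]
tcp_rot: [-0.331, 0.624, -0.174, 0.686]
force: [-2.4, 1.1, 5.1]
width: 0.0261
```

Run:
```python
from h import *
st()
p,R=cur()
plan([(p+[0,0,.006],None)],-1,vmax=3)
```

```text
t 24.57 pos [ 0.6202 -0.2472  0.0609] w 0.0261 F [-2.4  1.1  5.1] q [-0.11  0.28 -0.46  0.52 -0.68 -0.46]
 x [ 0.161 -0.652 -0.741] y [-0.175  0.72  -0.671] z [0.971 0.238 0.002] phi 13.8
1 {"xyz":[-1.5,-1.3,0],"twist":[0,0,0],"grip":-1}
2 {"xyz":[-1.5,-1.4,0],"twist":[0,0,0],"grip":-1}
3 {"xyz":[-1.4,-1.3,0],"twist":[0,0,0],"grip":-1}
```

Call:
{"name": "move_arm", "arguments": {"commands": [{"xyz": [-1.5,-1.3,0],"twist": [0,0,0],"grip": -1},{"xyz": [-1.5,-1.3,0],"twist": [0,0,0],"grip": -1},{"xyz": [-1.5,-1.3,0],"twist": [0,0,0],"grip": -1},{"xyz": [0,0,0],"twist": [0,0,0],"grip": -1},{"xyz": [0,0,0],"twist": [0,0,0],"grip": -1}]}}

```text
time: 24.98
position: [0.619, -0.2468, 0.0643]
tcp_rot: [-0.331, 0.625, -0.172, 0.686]
force: [-0.6, -0.2, -6.0]
width: 0.026
```

Run:
```python
from h import *
st()
```

```text
t 24.98 pos [ 0.619  -0.2468  0.0643] w 0.0260 F [-0.6 -0.2 -6. ] q [-0.11  0.28 -0.45  0.54 -0.68 -0.46]
 x [ 0.159 -0.649 -0.744] y [-0.178  0.722 -0.669] z [ 0.971  0.239 -0.   ] phi 13.8
```

Call:
{"name": "move_arm", "arguments": {"commands": [{"xyz": [0,0,0],"twist": [0,0,4],"grip": -1},{"xyz": [0,0,0],"twist": [0,0,4],"grip": -1},{"xyz": [0,0,0],"twist": [0,0,4],"grip": -1},{"xyz": [0,0,0],"twist": [0,0,4],"grip": -1},{"xyz": [0,0,0],"twist": [0,0,4],"grip": -1},{"xyz": [0,0,0],"twist": [0,0,4],"grip": -1}]}}

```text
time: 25.48
position: [0.6193, -0.247, 0.065]
tcp_rot: [-0.193, 0.68, -0.025, 0.707]
force: [-0.1, -0.8, -5.7]
width: 0.0257
```

Run:
```python
from h import *
st()
```

```text
t 25.48 pos [ 0.6193 -0.247   0.065 ] w 0.0257 F [-0.1 -0.8 -5.7] q [-0.27  0.33 -0.22  0.86 -0.27 -0.53]
 x [ 0.073 -0.298 -0.952] y [-0.227  0.924 -0.307] z [0.971 0.238 0.   ] phi 13.8
```

Bar lifted (−6 N) and turning cleanly; 57° left.

Call:
{"name": "move_arm", "arguments": {"commands": [{"xyz": [0,0,0],"twist": [0,0,5],"grip": -1},{"xyz": [0,0,0],"twist": [0,0,5],"grip": -1},{"xyz": [0,0,0],"twist": [0,0,5],"grip": -1},{"xyz": [0,0,0],"twist": [0,0,5],"grip": -1},{"xyz": [0,0,0],"twist": [0,0,5],"grip": -1},{"xyz": [0,0,0],"twist": [0,0,5],"grip": -1}]}}

```text
time: 25.98
position: [0.6197, -0.2479, 0.0653]
tcp_rot: [-0.011, 0.707, 0.158, 0.69]
force: [0.2, -1.0, -6.1]
width: 0.0255
```

Call:
{"name": "move_arm", "arguments": {"commands": [{"xyz": [0,0,0],"twist": [0,0,5],"grip": -1},{"xyz": [0,0,0],"twist": [0,0,5],"grip": -1},{"xyz": [0,0,0],"twist": [0,0,5],"grip": -1},{"xyz": [0,0,0],"twist": [0,0,5],"grip": -1},{"xyz": [0,0,0],"twist": [0,0,5],"grip": -1},{"xyz": [0,0,0],"twist": [0,0,2],"grip": -1},{"xyz": [0,0,0],"twist": [0,0,0],"grip": -1},{"xyz": [0,0,0],"twist": [0,0,0],"grip": -1}]}}

```text
time: 26.65
position: [0.6196, -0.2482, 0.0632]
tcp_rot: [0.153, 0.69, 0.313, 0.634]
force: [0.6, -0.6, -6.4]
width: 0.0258
```

Run:
```python
from h import *
st()
im,d,c,s=grab('wrist','w16')
W=cloud(im,d,c,s)
p=s['position']*1000
print(flatfit(W,p[0],p[1],13.7,cz=p[2]))
plan([((.6198,-.2475,.0605),None)],-1,vmax=2)
```

```text
t 26.65 pos [ 0.6196 -0.2482  0.0632] w 0.0258 F [ 0.6 -0.6 -6.4] q [-0.56  0.87  0.52  1.75  0.45 -0.93]
 x [-0.15   0.609 -0.779] y [-0.185  0.756  0.627] z [ 0.971  0.238 -0.001] phi 13.8
[array([ 1.23, -1.16]), (np.float64(0.0), 5214, np.float64(0.46)), (np.float64(-180.0), 0, np.float64(nan))]
1 {"xyz":[1.5,-1.1,0],"twist":[0,0,0],"grip":-1}
2 {"xyz":[1.5,-1.1,0],"twist":[0,0,0],"grip":-1}h.py:142: RuntimeWarning: invalid value encountered in scalar divide
  ths=np.radians(np.arange(-180,180,1.)); c=[res(t) for t in ths]; out.append((np.degrees(ths[int(np.argmin(c))]).round(0),len(r),round(min(c)/len(r),2)))
```

View pics/w16.png

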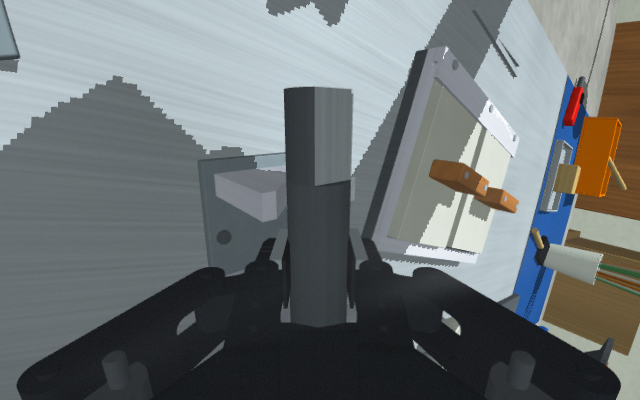

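Call:
{"name": "move_arm", "arguments": {"commands": [{"xyz": [1.2,-1,0],"twist": [0,0,0],"grip": -1},{"xyz": [1.2,-1,0],"twist": [0,0,0],"grip": -1},{"xyz": [0,0,0],"twist": [0,0,0],"grip": -1},{"xyz": [0,0,0],"twist": [0,0,0],"grip": -1}]}}

```text
time: 27.03
position: [0.6199, -0.2469, 0.0631]
tcp_rot: [0.153, 0.689, 0.314, 0.634]
force: [0.8, -1.3, -2.8]
width: 0.0258
```

Run:
```python
from h import *
st()
```

```text
t 27.03 pos [ 0.6199 -0.2469  0.0631] w 0.0258 F [ 0.8 -1.3 -2.8] q [-0.56  0.86  0.51  1.74  0.45 -0.93]
 x [-0.148  0.61  -0.779] y [-0.187  0.756  0.628] z [0.971 0.239 0.002] phi 13.8
```

Call:
{"name": "move_arm", "arguments": {"commands": [{"xyz": [0.6,-1.8,0],"twist": [0,0,0],"grip": -1},{"xyz": [0.6,-1,0],"twist": [0,0,0],"grip": -1},{"xyz": [0,0,0],"twist": [0,0,0],"grip": -1},{"xyz": [0,0,0],"twist": [0,0,0],"grip": -1}]}}

```text
time: 27.37
position: [0.6204, -0.2487, 0.061]
tcp_rot: [0.154, 0.689, 0.314, 0.635]
force: [1.1, -2.9, 5.6]
width: 0.0257
```

Run:
```python
from h import *
st()
im,d,c,s=grab('wrist','w17')
W=cloud(im,d,c,s)
print(flatfit(W,619.8,-247.5,13.7))
```

```text
t 27.37 pos [ 0.6204 -0.2487  0.061 ] w 0.0257 F [ 1.1 -2.9  5.6] q [-0.56  0.87  0.52  1.74  0.45 -0.93]
 x [-0.147  0.611 -0.778] y [-0.186  0.755  0.628] z [0.971 0.237 0.003] phi 13.7
[array([-0.09, -0.1 ]), (np.float64(-1.0), 5228, np.float64(0.42)), (np.float64(-180.0), 0, np.float64(nan))]h.py:142: RuntimeWarning: invalid value encountered in scalar divide
  ths=np.radians(np.arange(-180,180,1.)); c=[res(t) for t in ths]; out.append((np.degrees(ths[int(np.argmin(c))]).round(0),len(r),round(min(c)/len(r),2)))
```

Call:
{"name": "move_arm", "arguments": {"commands": [{"xyz": [0,0,0],"twist": [0,0,0],"grip": 0.15},{"xyz": [0,0,0],"twist": [0,0,0],"grip": 0.15},{"xyz": [0,0,0],"twist": [0,0,0],"grip": 0.15},{"xyz": [-25,0,0],"twist": [0,0,0],"grip": 0.15},{"xyz": [-35,0,0],"twist": [0,0,0],"grip": 0.15},{"xyz": [-35,0,0],"twist": [0,0,0],"grip": 0.15},{"xyz": [-35,0,0],"twist": [0,0,0],"grip": 0.15},{"xyz": [0,0,0],"twist": [0,0,0],"grip": 0.15}]}}

```text
time: 28.08
position: [0.6257, -0.317, 0.1497]
tcp_rot: [0.149, 0.684, 0.304, 0.646]
force: [-0.3, 0.8, 0.6]
width: 0.049
```

Run:
```python
from h import *
st()
im,d,c,s=grab('wrist','w18')
W=cloud(im,d,c,s)
print(flatfit(W,620,-247.5,13.7)); print(rect(W,.062,.085,.35,.75,-.5,-.17))
```

```text
t 28.08 pos [ 0.6257 -0.317   0.1497] w 0.0490 F [-0.3  0.8  0.6] q [-0.63  0.96  0.89  2.02  0.42 -0.98]
 x [-0.12   0.596 -0.794] y [-0.19   0.771  0.608] z [0.974 0.224 0.021] phi 12.9
[array([-0.25, -0.17]), (np.float64(0.0), 1427, np.float64(0.46)), (np.float64(0.0), 948, np.float64(0.42))]
[(np.int32(9294), 562.0, -393.8, 77.9, 27.8, 21.5, 71.7), (np.int32(5095), 620.3, -249.6, 150.6, 26.1, 13.8, 70.0)]
```

View pics/w18.png

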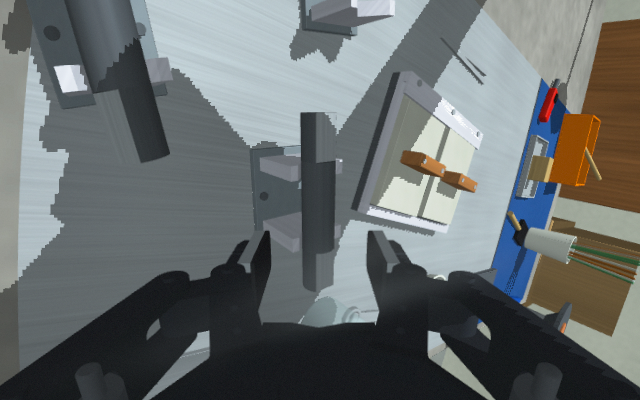

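Run:
```python
from h import *
ax=np.array([.5285,-.4069,.060]); R=toolR(21.7,0,5); xh=R.apply([1,0,0])
plan([(ax-xh*.12,R)],0.15,vmax=30,wmax=6.5)
```

```text
1 {"xyz":[-12.3,-6.9,-18.8],"twist":[-1.3,0.7,-5.4],"grip":0.15}
2 {"xyz":[-11.4,-7.6,-19.1],"twist":[-1.3,0.7,-5.4],"grip":0.15}
3 {"xyz":[-10.4,-8.2,-19.4],"twist":[-1.3,0.7,-5.5],"grip":0.15}
4 {"xyz":[-9.4,-8.8,-19.8],"twist":[-1.3,0.7,-5.4],"grip":0.15}
5 {"xyz":[-8.3,-9,-20],"twist":[-1.3,0.7,-5.4],"grip":0.15}
6 {"xyz":[-7.1,-9.4,-20.3],"twist":[-1.3,0.7,-5.4],"grip":0.15}
```

Call:
{"name": "move_arm", "arguments": {"commands": [{"xyz": [-12.3,-6.9,-18.8],"twist": [-1.3,0.7,-5.4],"grip": 0.15},{"xyz": [-11.4,-7.6,-19.1],"twist": [-1.3,0.7,-5.4],"grip": 0.15},{"xyz": [-10.4,-8.2,-19.4],"twist": [-1.3,0.7,-5.5],"grip": 0.15},{"xyz": [-9.4,-8.8,-19.8],"twist": [-1.3,0.7,-5.4],"grip": 0.15},{"xyz": [-8.3,-9,-20],"twist": [-1.3,0.7,-5.4],"grip": 0.15},{"xyz": [-7.1,-9.4,-20.3],"twist": [-1.3,0.7,-5.4],"grip": 0.15},{"xyz": [0,0,0],"twist": [0,0,0],"grip": 0.15},{"xyz": [0,0,0],"twist": [0,0,0],"grip": 0.15}]}}

```text
time: 28.8
position: [0.531, -0.4131, 0.1783]
tcp_rot: [-0.101, 0.701, 0.165, 0.687]
force: [0.3, 0.7, -0.4]
width: 0.049
```

Run:
```python
from h import *
st()
im,d,c,s=grab('wrist','w19')
W=cloud(im,d,c,s)
print(flatfit(W,528.5,-406.9,21.7)); print(rect(W,.062,.085,.35,.75,-.5,-.3)); flats(W,528.5,-406.9,21.7)
ax=np.array([.5285,-.4069,.060]); R=toolR(21.7,0,5); xh=R.apply([1,0,0])
plan([(ax-xh*.03,R),(ax,R)],0.15,vmax=30,wmax=6.5)
```

```text
t 28.80 pos [ 0.531  -0.4131  0.1783] w 0.0490 F [ 0.3  0.7 -0.4] q [-0.68  0.49  0.29  1.46  0.04 -1.06]
 x [-0.037  0.085 -0.996] y [-0.369  0.925  0.093] z [ 0.929  0.371 -0.002] phi 21.8
[array([ 0.17, -0.24]), (np.float64(-57.0), 1372, np.float64(0.4)), (np.float64(-57.0), 951, np.float64(0.46))]
[(np.int32(5500), 528.2, -406.8, 150.0, 27.6, 21.5, 71.9)]
mid -90:13.8(15) -80:13.7(30) -70:13.7(53) -60:13.6(64) -50:13.7(92) -40:13.7(108) -30:13.6(131) -20:13.7(127) -10:13.8(136) 0:13.7(147) 10:13.9(146) 20:13.8(136) 30:14.0(116) 40:13.8(97) 50:13.8(73) 60:14.0(54) 70:14.0(36)
e- -100:12.8(61) -90:11.7(62) -80:10.6(56) -70:10.1(46) -60:9.8(57) -50:9.9(44) -40:10.1(61) -30:11.1(64) -20:12.1(79) -10:13.5(121) 0:13.6(121) 10:13.7(132) 20:13.7(119) 30:13.9(110) 40:14.0(78) 50:14.0(80) 60:14.1(45) 70:14.2(34)
e+ -100:13.7(40) -90:12.0(50) -80:11.2(32) -70:10.4(43) -60:10.2(38) -50:10.6(34) -40:10.6(37) -30:11.5(56) -20:12.9(65) -10:14.0(90) 0:14.0(67) 10:13.8(92) 20:13.9(80) 30:13.8(72) 40:13.9(57) 50:13.9(52) 60:13.9(29) 70:13.8(18)
1 {"xyz":[29.3,-1.1,-0.2],"twist":[0,-0.1,-0.1],"grip":0.15}
2 {"xyz":[29.2,-1.1,-0.2],"twist":[0,0,-0.1],"grip":0.15}
3 {"xyz":[29.3,-1,-0.3],"twist":[0.1,-0.1,-0.2],"grip":0.15}
4 {"xyz":[30,0,0],"twist":[0,0,0],"grip":0.15}
```

View pics/w19.png

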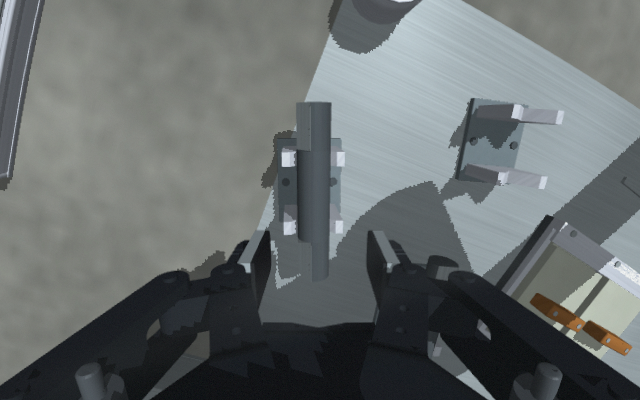

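Call:
{"name": "move_arm", "arguments": {"commands": [{"xyz": [29.2,0,-0.2],"twist": [0,0,0],"grip": 0.15},{"xyz": [29.2,-0.5,-0.2],"twist": [0,0,-0.1],"grip": 0.15},{"xyz": [29.2,-0.5,-0.2],"twist": [0,0,-0.1],"grip": 0.15},{"xyz": [16,0,0],"twist": [0,0,0],"grip": 0.15},{"xyz": [9,0,0],"twist": [0,0,0],"grip": 0.15},{"xyz": [5,0,0],"twist": [0,0,0],"grip": 0.15},{"xyz": [0,0,0],"twist": [0,0,0],"grip": 0.15},{"xyz": [0,0,0],"twist": [0,0,0],"grip": 0.15}]}}

```text
time: 29.52
position: [0.5292, -0.4074, 0.0611]
tcp_rot: [-0.104, 0.7, 0.163, 0.687]
force: [0.6, -0.3, 0.4]
width: 0.0489
```

Run:
```python
from h import *
st()
ax=np.array([.5284,-.4068,.060]); R=toolR(21.6,0,5)
plan([(ax,R)],0.15,vmax=30,wmax=6.5)
```

```text
t 29.52 pos [ 0.5292 -0.4074  0.0611] w 0.0489 F [ 0.6 -0.3  0.4] q [-0.67  0.51  0.06  1.2   0.04 -1.05]
 x [-0.034  0.079 -0.996] y [-0.369  0.925  0.086] z [ 0.929  0.371 -0.002] phi 21.8
1 {"xyz":[1.2,0.7,-0.5],"twist":[0.2,-0.1,0],"grip":0.15}
```

Call:
{"name": "move_arm", "arguments": {"commands": [{"xyz": [1,0.7,-0.5],"twist": [0,0,0],"grip": 0.15},{"xyz": [0,0,0],"twist": [0,0,0],"grip": -0.2},{"xyz": [0,0,0],"twist": [0,0,0],"grip": -1},{"xyz": [0,0,0],"twist": [0,0,0],"grip": -1},{"xyz": [0,0,0],"twist": [0,0,0],"grip": -1},{"xyz": [0,0,0],"twist": [0,0,0],"grip": -1}], "squeeze": 80}}

```text
time: 30.02
position: [0.5282, -0.4072, 0.0613]
tcp_rot: [-0.104, 0.7, 0.162, 0.688]
force: [0.0, 0.6, 7.3]
width: 0.0258
```

Call:
{"name": "move_arm", "arguments": {"commands": [{"xyz": [-2,0,0],"twist": [0,0,0],"grip": -1},{"xyz": [-2,0,0],"twist": [0,0,0],"grip": -1},{"xyz": [-2,0,0],"twist": [0,0,0],"grip": -1},{"xyz": [0,0,0],"twist": [0,0,0],"grip": -1},{"xyz": [0,0,0],"twist": [0,0,0],"grip": -1}]}}

```text
time: 30.43
position: [0.5276, -0.4069, 0.0651]
tcp_rot: [-0.103, 0.701, 0.163, 0.687]
force: [0.8, -0.7, -5.2]
width: 0.0261
```

Run:
```python
from h import *
st()
```

```text
t 30.43 pos [ 0.5276 -0.4069  0.0651] w 0.0261 F [ 0.8 -0.7 -5.2] q [-0.67  0.5   0.07  1.21  0.04 -1.06]
 x [-0.035  0.08  -0.996] y [-0.369  0.925  0.087] z [ 0.929  0.371 -0.003] phi 21.8
```

Call:
{"name": "move_arm", "arguments": {"commands": [{"xyz": [0,0,0],"twist": [0,0,-5],"grip": -1},{"xyz": [0,0,0],"twist": [0,0,-5],"grip": -1},{"xyz": [0,0,0],"twist": [0,0,-5],"grip": -1},{"xyz": [0,0,0],"twist": [0,0,-5],"grip": -1},{"xyz": [0,0,0],"twist": [0,0,-5],"grip": -1},{"xyz": [0,0,0],"twist": [0,0,-5],"grip": -1}]}}

```text
time: 30.93
position: [0.5273, -0.4064, 0.0657]
tcp_rot: [-0.282, 0.649, -0.021, 0.706]
force: [1.4, 0.3, -6.9]
width: 0.0256
```

Call:
{"name": "move_arm", "arguments": {"commands": [{"xyz": [0,0,0],"twist": [0,0,-5],"grip": -1},{"xyz": [0,0,0],"twist": [0,0,-5],"grip": -1},{"xyz": [0,0,0],"twist": [0,0,-5],"grip": -1},{"xyz": [0,0,0],"twist": [0,0,-5],"grip": -1},{"xyz": [0,0,0],"twist": [0,0,-5],"grip": -1},{"xyz": [0,0,0],"twist": [0,0,-2],"grip": -1},{"xyz": [0,0,0],"twist": [0,0,0],"grip": -1},{"xyz": [0,0,0],"twist": [0,0,0],"grip": -1}]}}

```text
time: 31.6
position: [0.5271, -0.406, 0.0642]
tcp_rot: [-0.425, 0.567, -0.183, 0.682]
force: [0.2, -0.5, -7.2]
width: 0.0256
```

```bash
python3 - <<'E' 2>/dev/null
from h import *
st()
im,d,c,s=grab('wrist','w20')
W=cloud(im,d,c,s)
p=s['position']*1000
print(flatfit(W,p[0],p[1],21.6,cz=p[2]))
plan([((.5284,-.4068,.0605),None)],-1,vmax=2)
E
```

```text
t 31.60 pos [ 0.5271 -0.406   0.0642] w 0.0256 F [ 0.2 -0.5 -7.2] q [-0.43  0.13 -0.84 -0.13 -0.58 -1.04]
 x [ 0.29  -0.731 -0.618] y [-0.233  0.573 -0.786] z [ 0.928  0.372 -0.004] phi 21.8
[array([-1.11, -0.89]), (np.float64(-1.0), 5177, np.float64(0.4)), (np.float64(-180.0), 0, np.float64(nan))]
1 {"xyz":[1,1.1,0.2],"twist":[0,0,0],"grip":-1}
2 {"xyz":[1.1,1.2,0.2],"twist":[0,0,0],"grip":-1}
3 {"xyz":[1,1.1,0.2],"twist":[0,0,0],"grip":-1}
```

View pics/w20.png

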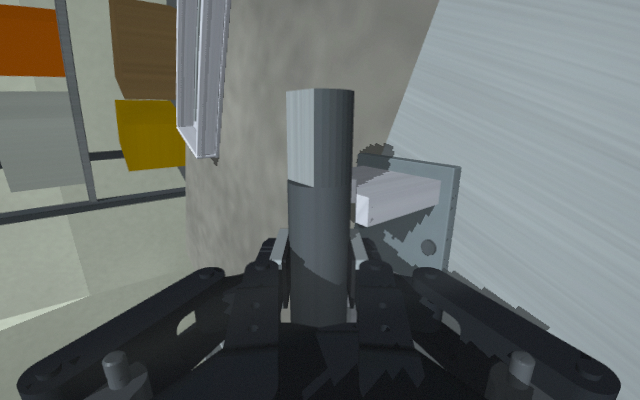

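Call:
{"name": "move_arm", "arguments": {"commands": [{"xyz": [1,1.3,0.2],"twist": [0,0,0],"grip": -1},{"xyz": [1,1.3,0.2],"twist": [0,0,0],"grip": -1},{"xyz": [0.6,0.7,0.2],"twist": [0,0,0],"grip": -1},{"xyz": [0,0,0],"twist": [0,0,0],"grip": -1},{"xyz": [0,0,0],"twist": [0,0,0],"grip": -1}]}}

```text
time: 32.07
position: [0.5288, -0.4074, 0.0624]
tcp_rot: [-0.425, 0.566, -0.185, 0.682]
force: [-0.9, 0.6, -3.1]
width: 0.0253
```

```bash
python3 - <<'E' 2>/dev/null
from h import *
st()
im,d,c,s=grab('wrist')
W=cloud(im,d,c,s)
print(flatfit(W,528.4,-406.8,21.6))
E
```

```text
t 32.07 pos [ 0.5288 -0.4074  0.0624] w 0.0253 F [-0.9  0.6 -3.1] q [-0.43  0.13 -0.84 -0.15 -0.58 -1.04]
 x [ 0.291 -0.733 -0.614] y [-0.229  0.57  -0.789] z [ 0.929  0.37  -0.002] phi 21.7
[array([-1.6 ,  1.29]), (np.float64(-1.0), 5201, np.float64(0.38)), (np.float64(-180.0), 0, np.float64(nan))]
```

Call:
{"name": "move_arm", "arguments": {"commands": [{"xyz": [-0.3,1.3,0],"twist": [0,0,0],"grip": -1},{"xyz": [0.2,1.3,0],"twist": [0,0,0],"grip": -1},{"xyz": [0,0,0],"twist": [0,0,0],"grip": -1},{"xyz": [0,0,0],"twist": [0,0,0],"grip": -1}]}}

```text
time: 32.45
position: [0.5283, -0.4059, 0.0608]
tcp_rot: [-0.425, 0.565, -0.186, 0.682]
force: [-1.0, 0.2, 2.1]
width: 0.0256
```

```bash
python3 - <<'E' 2>/dev/null
from h import *
st()
im,d,c,s=grab('wrist')
W=cloud(im,d,c,s)
print(flatfit(W,528.4,-406.8,21.6))
E
```

```text
t 32.45 pos [ 0.5283 -0.4059  0.0608] w 0.0256 F [-1.   0.2  2.1] q [-0.42  0.13 -0.84 -0.15 -0.58 -1.04]
 x [ 0.291 -0.734 -0.613] y [-0.228  0.569 -0.79 ] z [ 0.929  0.37  -0.001] phi 21.7
[array([-0.23, -0.07]), (np.float64(0.0), 5191, np.float64(0.41)), (np.float64(-180.0), 0, np.float64(nan))]
```

Seated (offset ~0.2 mm, flats 0°). Release and back off.

Call:
{"name": "move_arm", "arguments": {"commands": [{"xyz": [0,0,0],"twist": [0,0,0],"grip": 0.15},{"xyz": [0,0,0],"twist": [0,0,0],"grip": 0.15},{"xyz": [0,0,0],"twist": [0,0,0],"grip": 0.15},{"xyz": [-25,0,0],"twist": [0,0,0],"grip": 0.15},{"xyz": [-35,0,0],"twist": [0,0,0],"grip": 0.15},{"xyz": [-35,0,0],"twist": [0,0,0],"grip": 0.15},{"xyz": [-30,0,0],"twist": [0,0,0],"grip": 0.15},{"xyz": [0,0,0],"twist": [0,0,0],"grip": 0.15},{"xyz": [0,0,0],"twist": [0,0,0],"grip": 0.15}]}}

```text
time: 33.25
position: [0.4925, -0.313, 0.1384]
tcp_rot: [-0.426, 0.564, -0.185, 0.683]
force: [0.4, 0.1, 0.1]
width: 0.0492
```

```bash
python3 - <<'E' 2>/dev/null
from h import *
st()
im,d,c,s=grab('wrist','w22')
W=cloud(im,d,c,s)
print(flatfit(W,528.4,-406.8,21.6)); print(rect(W,.06,.085,.35,.75,-.5,-.17))
plan([((.42,-.22,.30),toolR(0))],0.15)
E
```

```text
t 33.25 pos [ 0.4925 -0.313   0.1384] w 0.0492 F [0.4 0.1 0.1] q [-0.26 -0.1  -0.84  0.17 -0.68 -0.88]
 x [ 0.295 -0.733 -0.613] y [-0.228  0.569 -0.79 ] z [0.928 0.373 0.001] phi 21.9
[array([ 0.07, -0.43]), (np.float64(-2.0), 1276, np.float64(0.42)), (np.float64(-1.0), 908, np.float64(0.44))]
[(np.int32(4430), 528.4, -403.9, 151.1, 25.5, 21.4, 69.4), (np.int32(712), 554.7, -259.6, 20.7, 20.7, 12.3, 67.9)]
1 {"xyz":[-23.7,-7.3,-4],"twist":[2.5,1.2,6.4],"grip":0.15}
2 {"xyz":[-24.3,-4.9,-4.3],"twist":[2.6,1.3,6.5],"grip":0.15}
3 {"xyz":[-24.6,-2.2,-4.7],"twist":[2.5,1.2,6.4],"grip":0.15}
4 {"xyz":[-24.6,0.2,-5.1],"twist":[2.6,1.2,6.4],"grip":0.15}
5 {"xyz":[-24.3,2.8,-5.7],"twist":[2.5,1.3,6.5],"grip":0.15}
6 {"xyz":[-23.8,5.2,-6.4],"twist":[2.5,1.2,6.4],"grip":0.15}
7 {"xyz":[-22.8,7.6,-7.3],"twist":[2.6,1.3,6.4],"grip":0.15}
8 {"xyz":[-21.8,9.6,-8.1],"twist":[2.5,1.2,6.5],"grip":0.15}
```

View pics/w22.png

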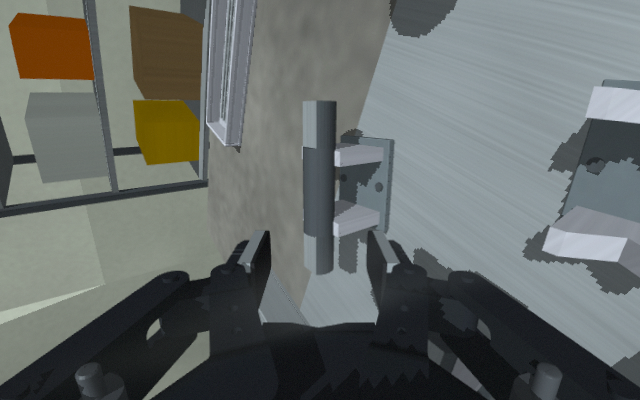

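Call:
{"name": "move_arm", "arguments": {"commands": [{"xyz": [-23.7,-7.3,-4],"twist": [2.5,1.2,6.4],"grip": 0.15},{"xyz": [-24.3,-4.9,-4.3],"twist": [2.6,1.3,6.5],"grip": 0.15},{"xyz": [-24.6,-2.2,-4.7],"twist": [2.5,1.2,6.4],"grip": 0.15},{"xyz": [-24.6,0.2,-5.1],"twist": [2.6,1.2,6.4],"grip": 0.15},{"xyz": [-24.3,2.8,-5.7],"twist": [2.5,1.3,6.5],"grip": 0.15},{"xyz": [-23.8,5.2,-6.4],"twist": [2.5,1.2,6.4],"grip": 0.15},{"xyz": [-22.8,7.6,-7.3],"twist": [2.6,1.3,6.4],"grip": 0.15},{"xyz": [-21.8,9.6,-8.1],"twist": [2.5,1.2,6.5],"grip": 0.15},{"xyz": [0,0,0],"twist": [0,0,0],"grip": 0.15},{"xyz": [0,0,0],"twist": [0,0,0],"grip": 0.15}]}}

```text
time: 34.13
position: [0.424, -0.2235, 0.282]
tcp_rot: [-0.028, 0.703, -0.012, 0.71]
force: [-0.5, 0.2, -0.8]
width: 0.0492
```

```bash
python3 - <<'E' 2>/dev/null
from h import *
st()
im,d,c,s=grab('wrist','w23')
W=cloud(im,d,c,s)
print(flatfit(W,528.4,-406.8,21.6)); print(flatfit(W,620,-247.5,13.7)); bays(W)
im,d,c,s=grab('top','t23'); Wt=cloud(im,d,c,s); bays(Wt)
print('block',rect(Wt,.035,.055,.42,.62,.38,.56))
im,d,c,s=grab('scene','s23')
E
```

```text
t 34.13 pos [ 0.424  -0.2235  0.282 ] w 0.0492 F [-0.5  0.2 -0.8] q [-0.46  0.01 -0.09  1.43 -0.05 -0.48]
 x [ 0.011 -0.057 -0.998] y [-0.022  0.998 -0.057] z [1.    0.023 0.01 ] phi 1.3
[array([-0.1 , -0.42]), (np.float64(-3.0), 557, np.float64(0.66)), (np.float64(3.0), 108, np.float64(0.69))]
[array([-0.08, -0.07]), (np.float64(-1.0), 437, np.float64(0.52)), (np.float64(-180.0), 0, np.float64(nan))]
L plane [ 1.25000e-02 -2.30000e-03  1.65365e+01] 2320
  grip ((-2.7940468788146973, -1.2993221282958984), (60.46977996826172, 16.98287582397461), 88.22708129882812)
R plane [ 1.78000e-02 -2.00000e-04  1.66973e+01] 2380
  grip ((-5.0504560470581055, 2.8067855834960938), (29.290790557861328, 7.29758882522583), 89.04802703857422)
L plane [-2.6000e-03  2.9000e-03  1.6175e+01] 1213
  grip ((-4.533567428588867, -0.3720226287841797), (59.27767562866211, 16.78607749938965), 89.60365295410156)
R plane [-1.00000e-03 -1.50000e-03  1.62252e+01] 1242
  grip ((-2.527784824371338, 1.5465126037597656), (16.807355880737305, 59.32426452636719), 0.8703542947769165)
block [(np.int32(329), 506.5, 460.7, 60.8, 38.1, 2.1, 44.3)]
```

View pics/w23.png

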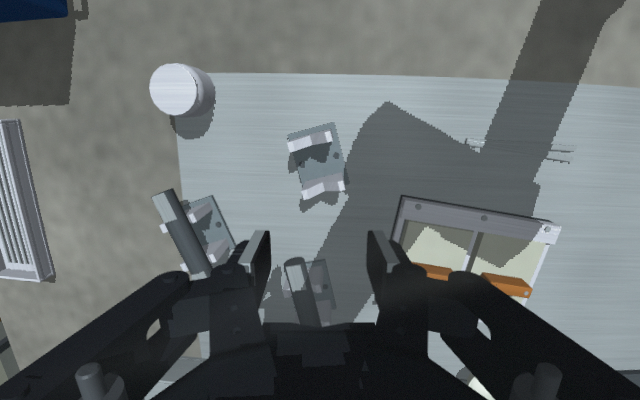

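View pics/t23.png

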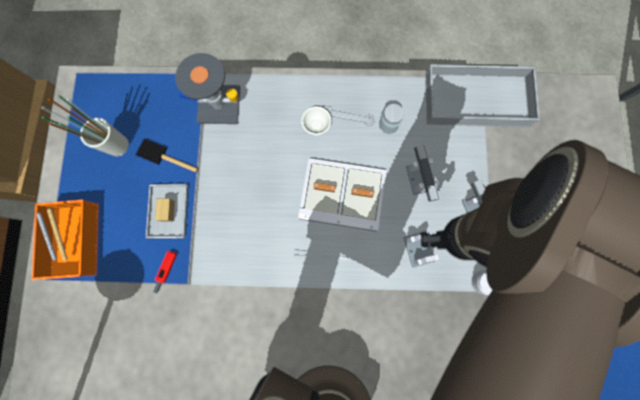

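Run:
```python
from h import *
plan([((.56,-.05,.30),toolR(0))],0.15)
```

```text
1 {"xyz":[-4.6,27.8,23.6],"twist":[0.2,0.1,0.5],"grip":0.15}
2 {"xyz":[-4.4,27.9,23.5],"twist":[0.3,0.1,0.6],"grip":0.15}
3 {"xyz":[-4.2,28.1,23.3],"twist":[0.2,0,0.5],"grip":0.15}
4 {"xyz":[-3.9,28.2,23.2],"twist":[0.2,0.1,0.6],"grip":0.15}
5 {"xyz":[-3.7,28.4,23.1],"twist":[0.3,0.1,0.5],"grip":0.15}
6 {"xyz":[-3.4,28.4,23],"twist":[0.2,0.1,0.5],"grip":0.15}
```

Call:
{"name": "move_arm", "arguments": {"commands": [{"xyz": [-4.6,27.8,23.6],"twist": [0.2,0.1,0.5],"grip": 0.15},{"xyz": [-4.4,27.9,23.5],"twist": [0.3,0.1,0.6],"grip": 0.15},{"xyz": [-4.2,28.1,23.3],"twist": [0.2,0,0.5],"grip": 0.15},{"xyz": [-3.9,28.2,23.2],"twist": [0.2,0.1,0.6],"grip": 0.15},{"xyz": [-3.7,28.4,23.1],"twist": [0.3,0.1,0.5],"grip": 0.15},{"xyz": [-3.4,28.4,23],"twist": [0.2,0.1,0.5],"grip": 0.15},{"xyz": [0,0,0],"twist": [0,0,0],"grip": 0.15},{"xyz": [0,0,0],"twist": [0,0,0],"grip": 0.15},{"xyz": [0,0,0],"twist": [0,0,0],"grip": 0.15},{"xyz": [0,0,0],"twist": [0,0,0],"grip": 0.15}]}}

```text
time: 35.12
position: [0.5593, -0.0502, 0.3018]
tcp_rot: [-0.0, 0.707, -0.0, 0.707]
force: [-0.3, 0.7, -1.5]
width: 0.049
```

```bash
python3 - <<'E' 2>/dev/null
from h import *
st()
im,d,c,s=grab('wrist','w24')
W=cloud(im,d,c,s); bays(W)
print(flatfit(W,528.4,-406.8,21.6)); print(flatfit(W,620,-247.5,13.7))
E
```

```text
t 35.12 pos [ 0.5593 -0.0502  0.3018] w 0.0490 F [-0.3  0.7 -1.5] q [-0.09  0.2   0.17  1.54 -0.   -0.09]
 x [ 0.001 -0.001 -1.   ] y [ 0.     1.    -0.001] z [ 1.    -0.     0.001] phi -0.0
L plane [ 1.900e-03 -3.000e-04  1.592e+01] 4894
  grip ((-1.8559703826904297, -1.7847347259521484), (16.34819984436035, 58.66072082519531), 0.19592326879501343)
R plane [1.30000e-03 9.00000e-04 1.59073e+01] 5093
  grip ((0.032906532287597656, 0.1544322967529297), (59.85317611694336, 16.265817642211914), 89.7701187133789)
[array([-0.18, -0.37]), (np.float64(-1.0), 628, np.float64(0.68)), (np.float64(-1.0), 583, np.float64(0.65))]
[array([-0.17, -0.25]), (np.float64(-1.0), 573, np.float64(0.61)), (np.float64(-1.0), 478, np.float64(0.68))]
```

View pics/w24.png

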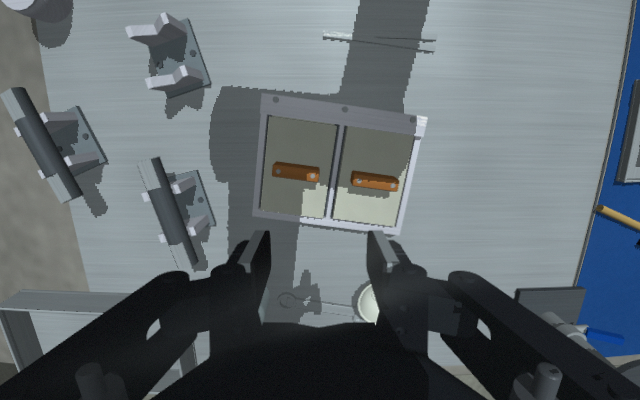

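Run:
```python
from h import *
print(ticket.job_done())
```

```text
the job is handed in; nothing more can be done
None
```

I handed the job in at about 35 s of the 210 s allowed. The handover gives no verdict, so what follows rests on my own measurements.

- **Block:** one wooden block was present. It lies near the centre of the tray: the top camera puts it within about 4 mm, with its top at 44 mm, as expected for a block on the tray floor.
- **Boards:** board A is in the left bay and board B in the right. Tongues were angled into the groove at 15° and the boards then lowered. The last wrist view shows both flat (tilt about 0.002 rad) with tops 15.9 mm above the bay floor, so fully down.
- **Bars:** two bars were present and one stand was empty. Both are back in their own stands to within about 0.5 mm, with flats up to within about 1°.
- **Other things:** nothing else on the bench was touched, and the top picture shows the bystanders where they were. The gripper ended clear of everything.

Two checks disagreed:

- **Left board:** the last view reads it about 2 mm from where I released it. It may have been the announced knock. It is still well inside the 9 mm tolerance.
- **Cameras:** the top camera reads positions 2–3 mm off the wrist camera, and I relied on the wrist camera.

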